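# Unpile the travel kit into its foam tray

## Robot

A 6-joint arm with a two-finger parallel gripper is mounted at the origin on the work surface; the furniture and walls round the work are solid. World frame = base frame: x ahead of the robot, y to its left, z up, the work surface at z = 0. Lengths are in m, angles in degrees, forces in N, time in s.
With the tool pointing down it reaches from about 0.4 to 0.825 m from the base axis. Payload 7 kg.
Tool frame: the origin (TCP) lies midway between the tips of the shut fingers; the grasp point (between the pads) lies 19 mm behind it; z points along the fingers, y is the direction in which the jaws open and shut (so a half turn about z gives the same grasp; the last joint's range is limited). The gripper opens to 88 mm and grips with 3 to 60 N. Pads are 19 mm wide; open, the fingers measure 130 mm over their backs; the gripper's body (78 mm by 193 mm) begins 47 mm behind the grasp point.
Start: joints at [87.153, 20.546, 0.682, 0, -70.136, -16.507], TCP at [0.224, 0.637, 0.227] pointing down, gripper open.
Joint ranges: [-176.03, 176.03], [-82.01, 121.73], [-58.28, 71.71], [-173.87, 95.51], [-174.79, -0.11], [-173.66, 173.66]. Speed limits (degrees/s): [136.94, 136.94, 172.46, 180, 180, 180].

## Interface

Orientations are given as a 3x3 rotation matrix whose columns are the frame's x, y, z axes.
In Python, from rig import robot gives the robot as it stands. Calls block until the motion is done:
- robot.goto(position, orientation): joint-space move of the TCP to a pose.
- robot.servo_line(position, ori=None, speed=0.15): straight line of the TCP; ori=None keeps the orientation; speed is the mean speed in m/s.
- robot.movej(angles): joint-space move.
- robot.move_gripper(opening): opening from 0.0 (shut) to 1.0 (fully open); the grip force is fixed at half the most; returns when the fingers have stopped.
- robot.dwell(seconds).
- robot.ik(position, orientation): joint angles nearest the present ones, or None.
- robot.grab_frame(name): name is "scene" or "top" or "wrist"; returns (picture, depth): 384x512x3 uint8, red, green, blue; 384x512 float32, m along the optical axis (not along the pixel's ray), 0 where there is no reading.
- robot.camera_info(name): a dict with "vfov" (degrees; the focal length in pixels is half the picture's height over the tangent of half this angle, whatever the lens; pixels are square), "cx", "cy" (the principal point, pixels), "k1" (the pictures are not rectified: a ray, as slopes to the right and down, at radius r is drawn at 1 + k1 r^2 times it, then the intrinsics apply), "view" (4x4, takes a point from world to camera coordinates); the wrist camera has in their place "T_tool_cam" (4x4, takes a point from camera to tool coordinates, whose origin is the TCP and whose axes are the flange's). Camera axes: x right, y down, z forward; pixel columns grow to the right and rows downward; lengths in m; the calibration is good to about 2 mm. A picture is of the moment at which its call begins: read the wrist's pose just before it. camera_info takes no time and is no camera call.
A pose or a line that the arm cannot do raises robot.Unreachable and nothing moves.
- robot.job_done(): hands the job in, once; it reports no verdict.
Readings, each from a call of its own:
- robot.read_t(): time.
- robot.read_qpos(): joint angles.
- robot.read_qvel(): joint speeds.
- robot.read_effort(): joint torques, N m.
- robot.read_position(): TCP position.
- robot.read_tcp_rot(): TCP orientation.
- robot.read_force(): force on the tool from outside, world axes, zero at the start.
- robot.read_ft_torque(): the same for the moment, N m.
- robot.read_grip_width(): opening from 0.0 (shut) to 1.0 (fully open).
Only numpy, scipy, OpenCV 4.12 (cv2) and the standard library are available. Lean on these libraries where they do the work, as an engineer would, in place of code of your own. Each camera call takes 0.05 s, during which the arm holds its last target.

## Task

Someone has piled the travel kit on the desk. Take the pile apart and put every piece lying flat in the foam block that is cut out for it in the grey tray - the memory stick, the teal card case, the white charger and the orange drive - each right down on the floor of its own cutout; the card case fits tightly, so press it in until it is fully home. Leave the loupe and the glue stick where they stand.

Things in the scene. Friction and masses are not known exactly. Their poses are not given: they have to be found in the camera images.
- usb_stick: Black memory stick with a metal plug, 18 x 53 x 8 mm (x, y, z) lying flat; top of the pile, on the card case. Origin: centre of its underside; y along its length. About 11 g. Its solid part reaches from y = -13 to y = +27 mm.
- card_case: Teal memory-card case, a box 27 x 59 x 26 mm (x, y, z); third layer of the pile, resting on the charger. Origin: centre of its underside; y along its length. About 35 g.
- charger: White square charger block 52 x 52 x 28 mm; second layer of the pile, resting on the orange drive. Origin: centre of its underside. It fits its cutout at any quarter turn. About 100 g.
- ssd: Rugged pocket drive with orange rubber sleeve and silver top plate, 46 x 80 x 14 mm (x, y, z); bottom of the pile, flat on the desk. Origin: centre of its underside; y along its length. About 90 g. The four pieces of the pile lie roughly parallel, turned and shifted a little on one another.
- foam_stick: Fixed foam block 76 x 94 x 22 mm (x, y, z), dark with a yellow cutout floor, in the low grey tray. Origin: centre of its underside, below the cutout's middle; z up. Cutout for the memory stick: 24 x 59 mm, 5 mm deep, floor at z = 17 mm. Thumb notches of the same depth on both long sides, 30 mm long in y at the middle, reach out to x = +-32 mm, as room for fingers. Stick may point either way.
- foam_cards: Fixed foam block 76 x 94 x 22 mm (x, y, z), dark with a yellow cutout floor, in the low grey tray. Origin: centre of its underside, below the cutout's middle; z up. Cutout for the card case: 32 x 68 mm, 15 mm deep, floor at z = 7 mm. Springy ramped foam bumps at both short ends leave 56 mm: the 59 mm case stays up until pressed with about 4 to 12 N, then holds. Either way round.
- foam_charger: Fixed foam block 76 x 94 x 22 mm (x, y, z), dark with a yellow cutout floor, in the low grey tray. Origin: centre of its underside, below the cutout's middle; z up. Cutout for the charger: square, 58 x 58 mm, 14 mm deep, floor at z = 8 mm. The cutouts' edges have 2.5 mm chamfers. The four blocks lie two by two, 2 mm apart, turned alike, in changing places; the tray's rim is lower than their tops.
- foam_ssd: Fixed foam block 76 x 94 x 22 mm (x, y, z), dark with a yellow cutout floor, in the low grey tray. Origin: centre of its underside, below the cutout's middle; z up. Cutout for the orange drive: 52 x 86 mm, 7 mm deep, floor at z = 15 mm; half of the drive's thickness stays above the foam. Either way round.
- loupe: Black round print loupe, 44 mm across and 45 mm tall, standing upright on the desk to the left of the tray. Bystander: not to be moved. Origin: centre of its underside. Left of it a wide computer screen, leaning back, reaches from 60 to 630 mm above the desk, its right edge near x = 0.3 to 0.4, y = -0.08: keep the whole arm clear of it.
- glue_stick: Glue stick with white cap and yellow label, 26 mm across and 92 mm tall, standing upright to the right of tray and pile (a white mug, 94 mm tall, stands nearer the robot). Bystander: not to be moved. Origin: centre of its underside.

How it is judged (in metres and radians):
At the end, for the whole second after the job is handed in: Each piece rests level on the floor of its own cutout (underside at most 3 to 4 mm above it), released: stick within 8 mm of the middle and 0.25 rad of the cutout's direction, card case within 6 mm and 0.15 rad, charger within 7 mm, drive within 7 mm and 0.15 rad (horizontal distance between usb_stick and foam_stick below 0.008 m and z of usb_stick in the frame of foam_stick below 0.02 m and angle between each of usb_stick, card_case, charger, ssd's own z axis and vertical below 0.12 rad and linear speed of each of usb_stick, card_case, charger, ssd below 0.02 m/s and angle between the y axis of usb_stick and the y axis of foam_stick, either way round below 0.25 rad and horizontal distance between card_case and foam_cards below 0.006 m and z of card_case in the frame of foam_cards below 0.01 m and angle between the y axis of card_case and the y axis of foam_cards, either way round below 0.15 rad and horizontal distance between charger and foam_charger below 0.007 m and z of charger in the frame of foam_charger below 0.0115 m and horizontal distance between ssd and foam_ssd below 0.007 m and z of ssd in the frame of foam_ssd below 0.0185 m and angle between the y axis of ssd and the y axis of foam_ssd, either way round below 0.15 rad); the robot touches nothing.
It fails at once if the loupe is shifted by more than 20 mm or tipped (distance of loupe from where it was at the start of the episode above 0.02 m or angle between loupe's own z axis and vertical above 0.35 rad).
It fails at once if the glue stick is shifted by more than 20 mm or tipped (distance of glue_stick from where it was at the start of the episode above 0.02 m or angle between glue_stick's own z axis and vertical above 0.35 rad).
It also fails if it takes over 96 s, if anything falls off the work surface, if the arm or the gripper's body presses on something with over 40 N, if the wrist force passes 120 N, or if a joint passes its speed limit or range.

## Working session

There is one attempt and no reset: what is moved stays moved. The work goes in short steps, each a Python script; the robot and the scene stay as the last script left them, time stands still between calls to the robot, and variables do not carry over. Pictures are saved under pics/ and viewed, and the job is handed in when it is done.

```bash
ls; mkdir -p pics
python3 - <<'E'
from rig import robot
import cv2,numpy as np
for n in ["scene","top","wrist"]:
    im,d=robot.grab_frame(n); np.savez(f"pics/{n}0.npz",im=im,d=d)
    cv2.imwrite(f"pics/{n}0.png",cv2.resize(im[:,:,::-1],(800,600),interpolation=cv2.INTER_CUBIC))
    print(n,robot.camera_info(n))
print(robot.read_position(),robot.read_tcp_rot(),robot.read_t(),robot.read_force(),robot.read_grip_width())
E
```

```text
pics
scene {'vfov': 43.914005010817945, 'cx': 263.6868815733259, 'cy': 194.18110577424005, 'k1': -0.14202741677136826, 'view': array([[ 0.86642074, -0.49923127,  0.00912368, -0.52459545],
       [-0.34962986, -0.61962861, -0.70272281,  0.04931156],
       [ 0.35647449,  0.6056637 , -0.71140524,  0.92678779],
       [ 0.        ,  0.        ,  0.        ,  1.        ]])}
top {'vfov': 52.15331399341707, 'cx': 258.6074056820821, 'cy': 195.99396459145643, 'k1': -0.06519479986545597, 'view': array([[-0.00375528, -0.99940454, -0.03429974, -0.24353939],
       [-0.98155143,  0.01024074, -0.19092385,  0.47278137],
       [ 0.19116142,  0.03294999, -0.98100541,  0.83637135],
       [ 0.        ,  0.        ,  0.        ,  1.        ]])}
wrist {'vfov': 68.11507812777288, 'cx': 255.92793419849096, 'cy': 192.2910526773539, 'k1': -0.0107868396853677, 'T_tool_cam': array([[ 4.97424071e-04, -9.64515385e-01, -2.64026180e-01,
         7.09470648e-02],
       [ 9.99999201e-01,  1.72856488e-04,  1.25253083e-03,
        -9.99303133e-04],
       [-1.16244662e-03, -2.64026592e-01,  9.64514700e-01,
        -1.58041230e-01],
       [ 0.00000000e+00,  0.00000000e+00,  0.00000000e+00,
         1.00000000e+00]])}
[0.22358014 0.63650553 0.22581091] [[ 9.43472051e-01 -3.31451959e-01 -2.97481715e-04]
 [-3.31452059e-01 -9.43471171e-01 -1.29694510e-03]
 [ 1.49209571e-04  1.32223238e-03 -9.99999115e-01]] 0.15 [ 0.08339887 -0.26747467 -0.41021534] 0.9996459619952693
```

View pics/scene0.png

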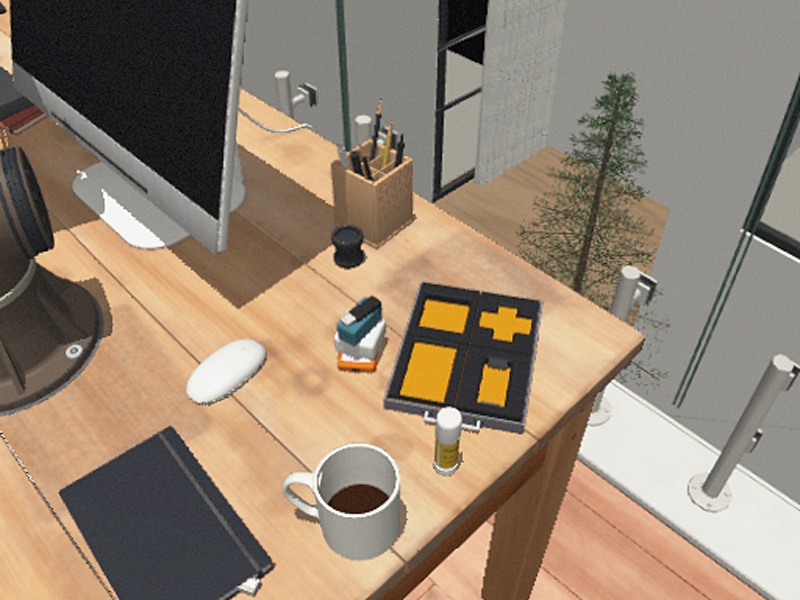

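View pics/top0.png

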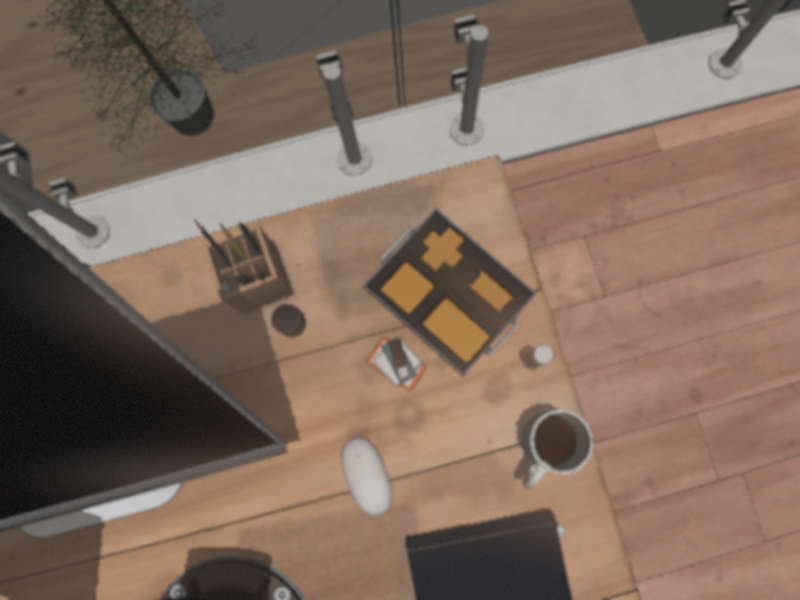

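View pics/wrist0.png

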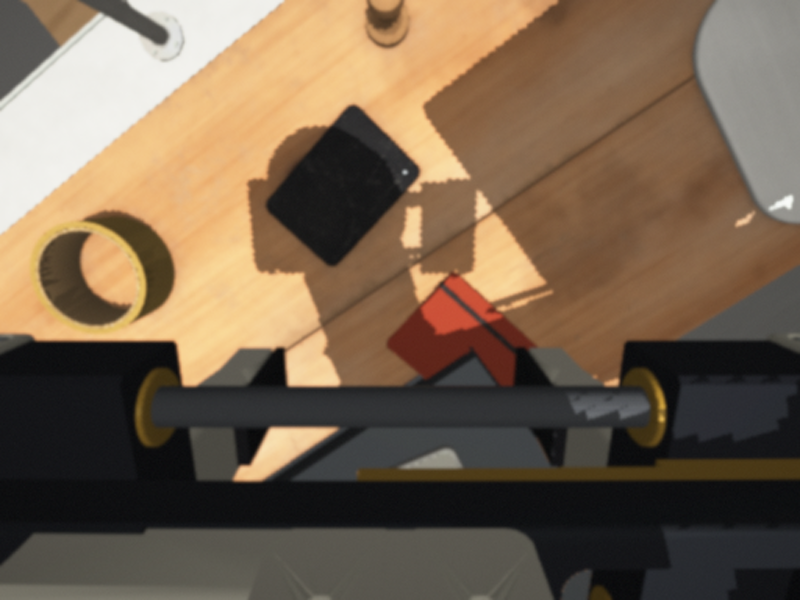

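```bash
cat > h.py <<'E'
import numpy as np,cv2
from rig import robot
def cam(name):
    c=robot.camera_info(name); f=192/np.tan(np.radians(c['vfov']/2))
    K=np.array([[f,0,c['cx']],[0,f,c['cy']],[0,0,1.]]); return c,K,np.array([c['k1'],0,0,0.])
def camT(name,p=None,R=None):
    c=cam(name)[0]
    if 'view' in c: return np.linalg.inv(c['view'])
    T=np.eye(4); T[:3,:3]=R; T[:3,3]=p; return T@c['T_tool_cam']
def unproj(name,uv,d,T):
    c,K,D=cam(name); n=cv2.undistortPoints(np.array(uv,float).reshape(-1,1,2),K,D).reshape(-1,2)
    d=np.asarray(d,float).reshape(-1,1)
    P=np.hstack([n*d,d]); return P@T[:3,:3].T+T[:3,3]
def onplane(name,uv,z,T):
    o=T[:3,3]; v=unproj(name,uv,np.ones(len(uv)),T)-o
    return o+v*((z-o[2])/v[:,2])[:,None]
def cloud(name,d,T):
    vv,uu=np.mgrid[:384,:512]; return unproj(name,np.stack([uu,vv],-1).reshape(-1,2),d.reshape(-1),T).reshape(384,512,3)
def proj(name,P,T):
    c,K,D=cam(name); Ti=np.linalg.inv(T); r,_=cv2.Rodrigues(Ti[:3,:3])
    return cv2.projectPoints(np.array(P,float),r,Ti[:3,3],K,D)[0].reshape(-1,2)
E
python3 - <<'E'
from h import *
import numpy as np
for n in["scene","top"]:
    z=np.load(f"pics/{n}0.npz"); T=camT(n); C=cloud(n,z['d'],T); np.save(f"pics/{n}C.npy",C)
    print(n,T[:3,3])
    s=(lambda x,y:(n,x,y,C[int(y*.64),int(x*.64)].round(3)))
    pts={"scene":[(225,240),(238,100),(180,170),(100,120),(35,60),(20,20),(348,232),(447,415),(360,310),(375,345),(350,330),(360,362),(700,400),(550,400),(430,370)],
         "top":[(280,445),(150,390),(270,440),(200,400),(50,300),(100,450),(20,500),(290,315),(543,353),(397,350),(400,378),(375,363),(420,380),(450,250),(408,288),(455,330),(490,292),(330,380),(560,440),(238,260)]}[n]
    for p in pts: print(*s(*p))
# robot ik samples
import itertools,json
S=[]
R=robot.read_tcp_rot()
Rd=np.array([[1,0,0],[0,-1,0],[0,0,-1.]])
for x,y,zz in itertools.product([.3,.45,.6],[-.5,-.3,0,.3,.5],[.1,.25,.4]):
    q=robot.ik(np.array([x,y,zz]),Rd)
    S.append((x,y,zz,None if q is None else list(np.round(q,3))))
json.dump([s for s in S if s[3]],open('ik.json','w'))
for s in S[::4]: print(s)
print(robot.read_t())
E
```

```text
scene [ 0.14138497 -0.79266132  0.69876028]
scene 225 240 [ 0.29  -0.093  0.118]
scene 238 100 [ 0.338 -0.078  0.287]
scene 180 170 [ 0.141 -0.793  0.699]
scene 100 120 [0.211 0.189 0.165]
scene 35 60 [0.154 0.407 0.18 ]
scene 20 20 [0.15  0.466 0.228]
scene 348 232 [ 0.462 -0.07   0.043]
scene 447 415 [ 0.397 -0.429  0.093]
scene 360 310 [ 0.395 -0.24   0.076]
scene 375 345 [ 0.401 -0.265  0.036]
scene 350 330 [ 0.374 -0.258  0.069]
scene 360 362 [ 0.381 -0.262  0.013]
scene 700 400 [ 0.141 -0.793  0.699]
scene 550 400 [ 0.555 -0.415 -0.003]
scene 430 370 [ 0.448 -0.316  0.015]
top [ 0.30326274 -0.27579443  0.90239672]
top 280 445 [ 0.281 -0.095  0.134]
top 150 390 [ 0.334 -0.039  0.385]
top 270 440 [ 0.288 -0.092  0.176]
top 200 400 [ 0.326 -0.066  0.336]
top 50 300 [ 0.38  -0.042  0.543]
top 100 450 [0.278 0.055 0.286]
top 20 500 [0.216 0.192 0.207]
top 290 315 [ 0.461 -0.081  0.043]
top 543 353 [ 0.398 -0.431  0.091]
top 397 350 [ 0.404 -0.238  0.076]
top 400 378 [ 0.368 -0.242  0.075]
top 375 363 [ 0.391 -0.206  0.043]
top 420 380 [ 0.369 -0.267 -0.001]
top 450 250 [ 0.56  -0.31
[... 1176 characters left out ...]
at64(35.539)])
(0.45, 0.5, 0.25, [np.float64(64.579), np.float64(19.619), np.float64(2.375), np.float64(0.0), np.float64(-72.756), np.float64(25.421)])
(0.6, -0.5, 0.4, [np.float64(-25.59), np.float64(29.572), np.float64(36.512), np.float64(0.0), np.float64(-96.939), np.float64(115.59)])
(0.6, 0, 0.1, [np.float64(18.643), np.float64(19.838), np.float64(-18.356), np.float64(0.0), np.float64(-51.806), np.float64(71.357)])
(0.6, 0.3, 0.25, [np.float64(43.179), np.float64(19.442), np.float64(2.118), np.float64(0.0), np.float64(-72.675), np.float64(46.821)])
(0.6, 0.5, 0.4, [np.float64(54.021), np.float64(29.572), np.float64(36.512), np.float64(0.0), np.float64(-96.939), np.float64(35.979)])
0.15
```

Run:
```python
import numpy as np,cv2
for n,(x0,y0,x1,y1) in dict(scene=(200,170,360,310),top=(170,125,370,275)).items():
    im=np.load(f"pics/{n}0.npz")['im'][y0:y1,x0:x1,::-1]
    k=4 if n=="top" else 5
    cv2.imwrite(f"pics/{n}0c.png",cv2.resize(im,None,fx=k,fy=k,interpolation=cv2.INTER_CUBIC)[:600,:800])
```

```text
(no output)
```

View pics/top0c.png

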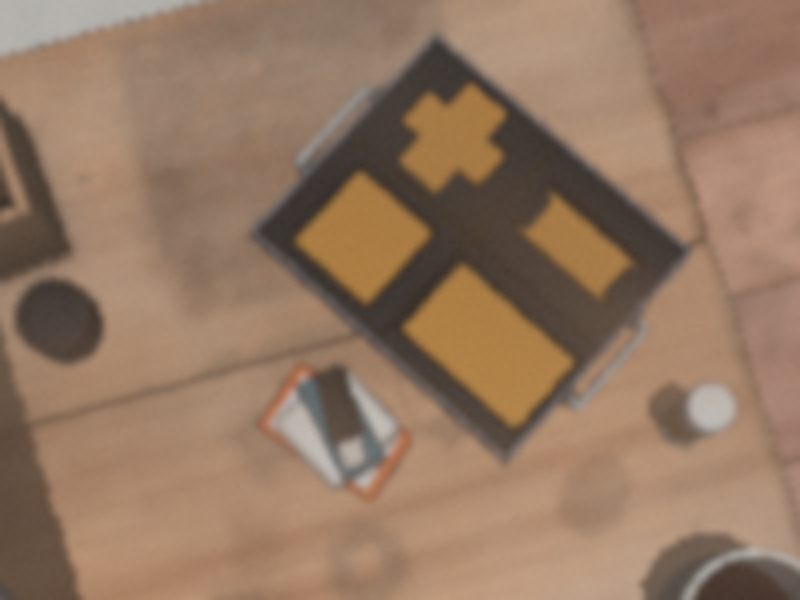

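View pics/scene0c.png

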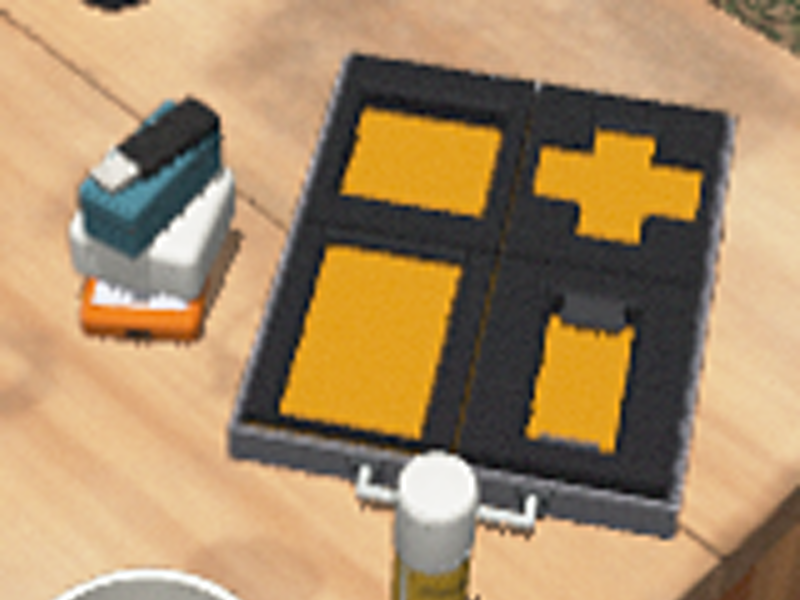

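Run:
```python
import json,numpy as np
from scipy.optimize import least_squares
S=json.load(open('ik.json')); S=[s for s in S if abs(s[3][3])<.01]
P=np.array([s[:3] for s in S]);Q=np.radians([s[3] for s in S])
def f(p):
    a1,a2,o2,a3,o3,d1,dl,oq,=p
    r=a1+a2*np.sin(Q[:,1]+o2)+a3*np.sin(Q[:,1]-Q[:,2]+o3)
    z=d1+a2*np.cos(Q[:,1]+o2)+a3*np.cos(Q[:,1]-Q[:,2]+o3)
    th=Q[:,0]+oq
    return np.r_[r*np.cos(th)+dl*np.sin(th)-P[:,0],r*np.sin(th)-dl*np.cos(th)-P[:,1],z-P[:,2]]
best=None
for o3 in [0,1.57,-1]:
    s=least_squares(f,[0,.4,0,.4,o3,.2,.19,0]); print(s.cost,s.x.round(4),np.abs(s.fun).max())
# screen plane
C=np.load('pics/topC.npy');
import cv2
C2=np.load('pics/sceneC.npy')
z=np.load('pics/top0.npz')
pts=[]
m=(C[...,2]>.08)&(C[...,2]<.7)&(C[...,0]<.45)&(C[...,1]>-.12)
m2=(C2[...,2]>.08)&(C2[...,2]<.7)&(C2[...,0]>.1)&(C2[...,0]<.45)&(C2[...,1]>-.12)&(C2[...,1]<.6)
P=np.r_[C[m],C2[m2]]
for lo in np.arange(-.1,.7,.1):
  for zl in np.arange(.06,.7,.1):
    s=P[(P[:,1]>lo)&(P[:,1]<lo+.1)&(P[:,2]>zl)&(P[:,2]<zl+.1)]
    if len(s)>20: print(round(lo,2),round(zl,2),len(s),np.percentile(s[:,0],[1,50,99]).round(3))
```

```text
5.632708719545553e-10 [ 0.      0.6016  0.      0.4636  1.5708 -0.1792  0.1918 -0.    ] 7.545562619865054e-06
5.632708719591796e-10 [ 0.      0.6016  0.      0.4636  1.5708 -0.1792  0.1918 -0.    ] 7.545561997696071e-06
5.632708719530258e-10 [ 0.      0.6016  0.     -0.4636 -1.5708 -0.1792  0.1918 -0.    ] 7.545562005800699e-06
-0.1 0.06 1461 [0.101 0.268 0.296]
-0.1 0.16 3416 [0.101 0.289 0.323]
-0.1 0.26 3871 [0.292 0.318 0.35 ]
-0.1 0.36 3285 [0.32  0.343 0.373]
-0.1 0.46 4100 [0.348 0.372 0.4  ]
-0.1 0.56 1912 [0.381 0.398 0.419]
0.0 0.06 1115 [0.102 0.238 0.257]
0.0 0.16 2597 [0.104 0.26  0.285]
0.0 0.26 3343 [0.264 0.289 0.314]
0.0 0.36 2263 [0.291 0.318 0.341]
0.0 0.46 691 [0.333 0.347 0.362]
0.1 0.06 972 [0.19  0.21  0.229]
0.1 0.16 2154 [0.207 0.233 0.257]
0.1 0.26 1738 [0.239 0.261 0.285]
0.1 0.36 23 [0.285 0.288 0.291]
0.2 0.06 714 [0.164 0.184 0.202]
0.2 0.16 1084 [0.182 0.206 0.23 ]
0.2 0.26 547 [0.209 0.23  0.251]
0.3 0.06 373 [0.136 0.156 0.174]
0.3 0.16 755 [0.154 0.178 0.202]
0.3 0.26 232 [0.181 0.2   0.216]
0.4 0.06 302 [0.11  0.128 0.145]
0.4 0.16 619 [0.125 0.15  0.174]
0.4 0.26 34 [0.164 0.175 0.182]
0.5 0.16 27 [0.123 0.136 0.145]
```

Run:
```python
from h import *
z=np.load("pics/wrist0.npz"); p=robot.read_position();R=robot.read_tcp_rot()
T=camT("wrist",p,R); C=cloud("wrist",z['d'],T); ok=z['d']>0
print("cam",T[:3,3])
for x,y in [(750,50),(780,150),(720,250),(600,330),(470,300),(620,200),(350,180),(390,20),(90,280),(100,30),(60,150),(400,250),(780,250),(550,150)]:
    print(x,y,C[int(y*.64),int(x*.64)].round(3),z['d'][int(y*.64),int(x*.64)].round(3))
# L via ik tilt; check arm points in scene/top clouds near base
th=np.radians(70)
from scipy.spatial.transform import Rotation as Ro
Rd=np.array([[1,0,0],[0,-1,0],[0,0,-1.]])
for tilt in [20,40]:
  for ax in [[0,1,0]]:
    # tilt in arm plane with theta such that arm along +x: y=-.1918
    Rt=Ro.from_euler('y',-tilt,degrees=True).as_matrix()@Rd
    print(tilt,robot.ik([.6,-.1918,.4],Rt))
    Rt=Ro.from_euler('x',tilt,degrees=True).as_matrix()@Rd
    print('side',tilt,robot.ik([.6,-.1918,.4],Rt))
for n in["scene","top"]:
    C=np.load(f"pics/{n}C.npy"); m=(np.abs(C[...,0])<.35)&(C[...,1]<.6)&(C[...,1]>-.3)&(C[...,2]>.02)&(C[...,0]<.12)
    P=C[m]; print(n,len(P))
    for zl in np.arange(0,.9,.1):
        s=P[(P[:,2]>zl)&(P[:,2]<zl+.1)]
        if len(s): print(round(zl,1),len(s),np.percentile(s,[1,99],axis=0).round(3).tolist())
```

```text
cam [0.29089494 0.61413776 0.38386126]
750 50 [0.293 0.326 0.006] 0.339
780 150 [0.211 0.314 0.008] 0.357
720 250 [ 0.142  0.369 -0.001] 0.387
600 330 [0.291 0.614 0.384] 0.0
470 300 [0.175 0.59  0.012] 0.386
620 200 [ 0.213  0.443 -0.001] 0.376
350 180 [0.304 0.651 0.013] 0.358
390 20 [0.395 0.585 0.034] 0.309
90 280 [ 0.301  0.903 -0.001] 0.394
100 30 [ 0.837  1.156 -0.766] 1.018
60 150 [ 0.635  1.379 -0.762] 1.085
400 250 [ 0.234  0.633 -0.001] 0.387
780 250 [ 0.124  0.317 -0.001] 0.388
550 150 [ 0.272  0.489 -0.001] 0.365
20 [ 142.13128103  -81.80341248  -20.59676273   44.1877496  -162.46939569
  -11.01681213]
side 20 [ -12.77683771   18.23612871   24.3868301   -19.80582466 -100.13023095
   99.94292916]
40 [ 0.00000000e+00 -9.08122873e+00 -2.19513496e+01  2.54444375e-14
 -3.71298791e+01  9.00000000e+01]
side 40 [ -24.3282946    24.56479532   32.40944141  -39.02155913 -111.52351315
  103.99017796]
scene 4817
0.0 2153 [[-0.009, -0.102, 0.02], [0.11, 0.595, 0.099]]
0.1 1375 [[0.02, -0.068, 0.101], [0.119, 0.493, 0.199]]
0.2 1289 [[0.057, -0.068, 0.201], [0.107, 0.023, 0.26]]
top 400
0.0 345 [[0.07, -0.295, 0.02], [0.117, 0.051, 0.053]]
0.1 55 [[0.099, -0.024, 0.141], [0.104, 0.039, 0.168]]
```

```bash
cat > fk.py <<'E'
import numpy as np
from scipy.spatial.transform import Rotation as Ro
def fk(q,p):
    d1,a2,a3,L,s1,s2,e1,e2=p
    q=np.radians(q)
    R=Ro.from_euler('z',q[0]).as_matrix(); 
    pts=[np.array([0,0,d1])]
    R=R@Ro.from_euler('y',q[1]).as_matrix(); pts.append(pts[-1]+R@[0,0,a2])
    R=R@Ro.from_euler('y',-q[2]).as_matrix()
    pts.append(pts[-1]+R@[0,-s1,e1]);
    R=R@Ro.from_euler('x',q[3]*SG[0]).as_matrix(); pts.append(pts[-1]+R@[a3,-s2,-e1])
    R=R@Ro.from_euler('y',-q[4]*1).as_matrix()
    pts.append(pts[-1]+R@[L,0,e2])
    return np.array(pts),R
SG=[1]
E
python3 - <<'E'
import fk,numpy as np
from fk import *
from rig import robot
from scipy.optimize import least_squares
rng=np.random.default_rng(0)
Rd=np.array([[1,0,0],[0,-1,0],[0,0,-1.]])
D=[]
for i in range(60):
    p=np.array([rng.uniform(.4,.6),rng.uniform(-.4,.1),rng.uniform(.2,.5)])
    Rt=Ro.from_euler('xyz',rng.uniform(-35,35,3),degrees=True).as_matrix()@Rd
    q=robot.ik(p,Rt)
    if q is not None: D.append((p,Rt,np.array(q)))
print(len(D))
for sg in [1,-1]:
    fk.SG[0]=sg
    def f(x):
        o=[]
        for p,R,q in D:
            P,RR=fk.fk(q,x); o+=list(P[-1]-p)+list(.1*(RR[:,0]-R[:,2]))
        return np.array(o)
    s=least_squares(f,[.2,.6,.46,.38,.1,.09,0,0]); print(sg,s.cost,s.x.round(4),np.abs(s.fun).max())
E
```

```text
60Traceback (most recent call last):
  File "<stdin>", line 15, in <module>
AttributeError: 'function' object has no attribute 'SG'
```

```bash
sed -i '/^SG=/d; s/q\[3\]\*SG\[0\]/q[3]*SGN/' fk.py; sed -i '1i SGN=1' fk.py
python3 - <<'E'
import fk as F,numpy as np
from scipy.spatial.transform import Rotation as Ro
from rig import robot
from scipy.optimize import least_squares
rng=np.random.default_rng(0)
Rd=np.array([[1,0,0],[0,-1,0],[0,0,-1.]])
D=[]
for i in range(60):
    p=np.array([rng.uniform(.4,.6),rng.uniform(-.4,.1),rng.uniform(.2,.5)])
    Rt=Ro.from_euler('xyz',rng.uniform(-35,35,3),degrees=True).as_matrix()@Rd
    q=robot.ik(p,Rt)
    if q is not None: D.append((p,Rt,np.array(q)))
print(len(D))
for sg in [1,-1]:
    F.SGN=sg
    def f(x):
        o=[]
        for p,R,q in D:
            P,RR=F.fk(q,x); o+=list(P[-1]-p)+list(.1*(RR[:,0]-R[:,2]))
        return np.array(o)
    s=least_squares(f,[.2,.6,.46,.38,.1,.09,0,0]); print(sg,s.cost,s.x.round(4),np.abs(s.fun).max())
E
```

```text
60
1 0.3806760126570759 [ 0.1471  0.6216  0.4315  0.303   0.3505 -0.2055 -0.5002  0.0306] 0.2177251892124732
-1 5.62556083185894e-19 [ 0.1988  0.6016  0.4636  0.378  -0.      0.1918  0.      0.    ] 1.9310997245725048e-10
```

```bash
cat >> fk.py <<'E'
SGN=-1
PAR=[.1988,.6016,.4636,.378,0,.1918,0,0]
def fkp(q): return fk(q,PAR)
E
cat >> h.py <<'E'
from scipy.spatial.transform import Rotation as Ro
def Rdown(yaw,tilt=0):
    """tool x at yaw (deg), z down; tilt about jaw(y) axis: positive -> tool z tilts toward tool +x (wrist leans to -x)"""
    R=Ro.from_euler('z',yaw,degrees=True).as_matrix()@np.diag([1,-1,-1.])
    return R@Ro.from_euler('y',tilt,degrees=True).as_matrix()
def snap(tag,names=("scene","top","wrist"),show=True):
    p=robot.read_position();R=robot.read_tcp_rot()
    for n in names:
        im,d=robot.grab_frame(n); np.savez(f"pics/{n}{tag}.npz",im=im,d=d,p=p,R=R)
        cv2.imwrite(f"pics/{n}{tag}.png",cv2.resize(im[:,:,::-1],(800,600),interpolation=cv2.INTER_CUBIC))
def load(n,tag):
    z=np.load(f"pics/{n}{tag}.npz"); return z['im'],z['d'],camT(n,z['p'],z['R'])
def st(): print('t',round(robot.read_t(),2),'p',np.round(robot.read_position(),4),'F',np.round(robot.read_force(),1),'g',round(float(robot.read_grip_width()),4))
E
python3 - <<'E'
from h import *; from fk import *
for q in ([87.153,-10,50,0,-70,-16.5],[-35,-10,50,0,-70,155]): print(fkp(q)[0].round(3).tolist())
R=Rdown(30); print(R)
robot.movej([87.153,-10,50,0,-70,-16.5]); st()
robot.movej([-35,-10,50,0,-70,155]); st()
robot.goto([.32,-.43,.30],R); st(); print(robot.read_qpos().round(1))
snap('1'); st()
E
```

```text
[[0.0, 0.0, 0.199], [-0.005, -0.104, 0.791], [-0.005, -0.104, 0.791], [0.198, 0.118, 1.193], [0.216, 0.489, 1.127]]
[[0.0, 0.0, 0.199], [-0.086, 0.06, 0.791], [-0.086, 0.06, 0.791], [-0.006, -0.23, 1.193], [0.299, -0.444, 1.127]]
[[ 0.8660254  0.5        0.       ]
 [ 0.5       -0.8660254  0.       ]
 [ 0.         0.        -1.       ]]
t 3.3 p [0.2164 0.4909 1.126 ] F [-0.1  0.3 -0.1] g 0.9998
t 6.47 p [ 0.2997 -0.4435  1.127 ] F [-0.1  0.3 -0.3] g 1.0009
t 9.33 p [ 0.3203 -0.4303  0.3007] F [ 0.4  0.6 -0.1] g 1.0065
[-32.4   5.   -9.9   0.  -75.  152.4]
t 9.48 p [ 0.3201 -0.4301  0.3004] F [ 0.1 -0.4  0.8] g 1.0015
```

View pics/scene1.png

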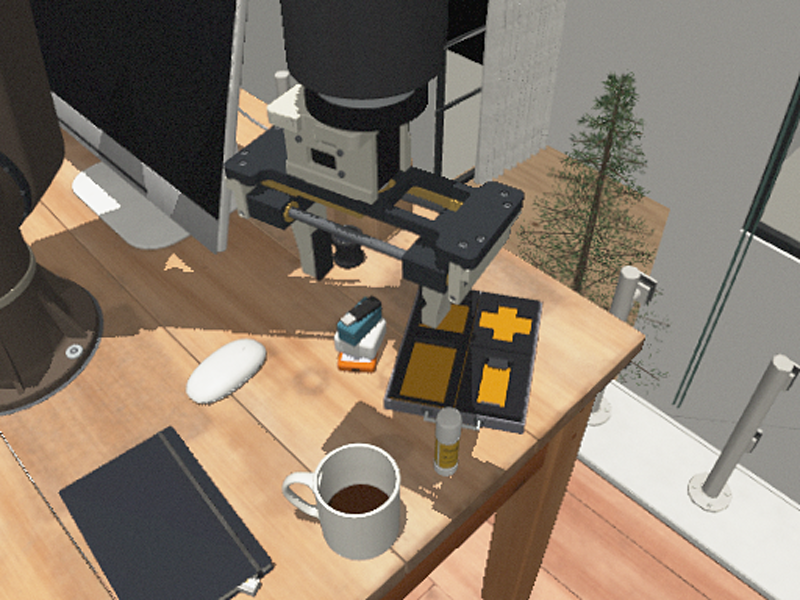

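View pics/top1.png

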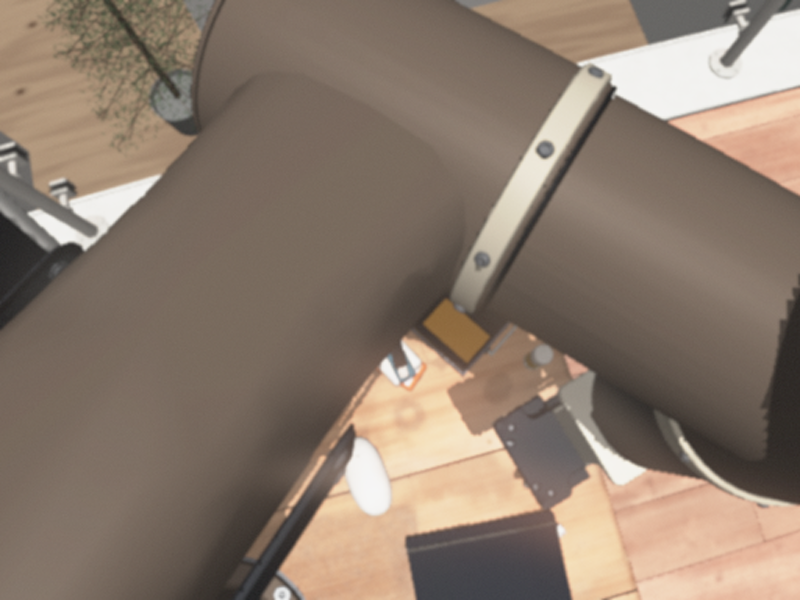

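View pics/wrist1.png

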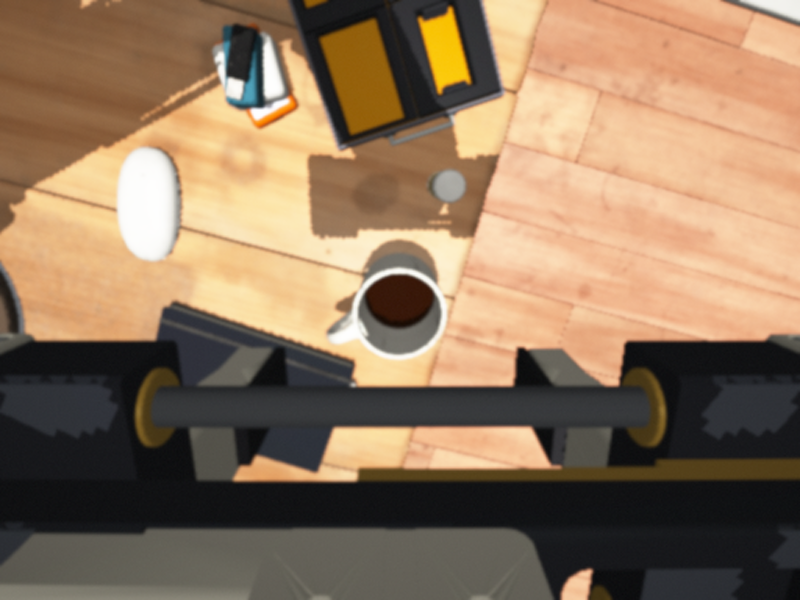

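Run:
```python
from h import *; from fk import *
q=robot.read_qpos(); P,_=fkp(q); print(q.round(2),P.round(3).tolist())
Q=np.radians(q)
R=Ro.from_euler('z',Q[0]).as_matrix()@Ro.from_euler('y',Q[1]-Q[2]).as_matrix()
e=P[1]; W=e+R@[.4636,0,0]; print('W',W)
im,d,T=load("top","1"); C=cloud("top",d,T)
F=((C-e)@R); m=(d>0)&(C[...,2]>.33)
F=F[m]
for lo in np.arange(-.2,.7,.05):
    s=F[(F[:,0]>lo)&(F[:,0]<lo+.05)]
    if len(s)>50: print(round(lo,2),len(s),'y',np.percentile(s[:,1],[1,99]).round(3),'z',np.percentile(s[:,2],[1,99]).round(3))
# fit: top of tube z at y~0
for n in ["scene"]:
    im,d,T=load(n,"1"); C=cloud(n,d,T); F=(C-e)@R; m=(d>0)&(C[...,2]>.3)&(np.linalg.norm(C-W,axis=-1)<.5); F=F[m]
    print('scene F',np.percentile(F,[0,1,50,99,100],axis=0).round(3))
```

```text
[-32.38   5.    -9.96   0.   -74.99 152.38] [[0.0, 0.0, 0.199], [0.044, -0.028, 0.798], [0.044, -0.028, 0.798], [0.32, -0.43, 0.678], [0.32, -0.43, 0.3]]
W [ 0.42254951 -0.26794779  0.67845153]
0.25 10522 y [-0.055  0.008] z [-0.003  0.051]
0.3 29744 y [-0.055  0.173] z [-0.124  0.05 ]
0.35 20140 y [-0.047  0.171] z [-0.123  0.046]
0.4 49893 y [-0.192  0.06 ] z [-0.104  0.048]
0.45 19288 y [-0.201  0.022] z [-0.285  0.051]
0.5 367 y [-0.156 -0.13 ] z [-0.294 -0.195]
scene F [[ 0.258 -0.27  -0.435]
 [ 0.291 -0.265 -0.415]
 [ 0.512 -0.214 -0.248]
 [ 0.623  0.197 -0.125]
 [ 0.637  0.23  -0.121]]
```

```bash
cat > tray.py <<'E'
from h import *
from scipy.optimize import minimize
# local tray coords: x across blocks (76), y long (94)
def rect(w,h): return np.array([[-w/2,-h/2],[w/2,-h/2],[w/2,h/2],[-w/2,h/2]])/1000
def cross():
    a,b,n,w=12,29.5,15,32
    return np.array([[-a,-b],[a,-b],[a,-n],[w,-n],[w,n],[a,n],[a,b],[-a,b],[-a,n],[-w,n],[-w,-n],[-a,-n]])/1000
CUT={'ssd':(rect(52,86),.015),'charger':(rect(58,58),.008),'stick':(cross(),.017),'cards':(rect(32,68),.007)}
def centers(p,assign):
    x,y,yaw=p; R=np.array([[np.cos(yaw),-np.sin(yaw)],[np.sin(yaw),np.cos(yaw)]])
    return {k:R@np.array([sx*.039,sy*.048])+[x,y] for k,(sx,sy) in assign.items()},R
def masks(n,T,c,R,K=2,roi=None):
    vis=np.zeros((384*K,512*K),np.uint8)
    for k,(poly,zf) in CUT.items():
        W=poly@R.T+c[k]; f=proj(n,np.c_[W,np.full(len(W),zf)],T)
        o=proj(n,np.c_[W,np.full(len(W),.022)],T)
        A=np.zeros_like(vis);B=np.zeros_like(vis)
        cv2.fillPoly(A,[np.round((f+.5)*K*16-8).astype(np.int32)],255,cv2.LINE_AA,4)
        cv2.fillPoly(B,[np.round((o+.5)*K*16-8).astype(np.int32)],255,cv2.LINE_AA,4)
        vis=np.maximum(vis,np.minimum(A,B))
    return cv2.resize(vis,(512,384),interpolation=cv2.INTER_AREA)/255.
def yellow(im):
    h=cv2.cvtColor(im,cv2.COLOR_RGB2HSV); return ((h[...,0]>14)&(h[...,0]<28)&(h[...,1]>190)).astype(float)
E
python3 - <<'E'
from tray import *
import json
# world: ssd(.44,-.32) charger(.505,-.25) stick(.56,-.315) cards(.5,-.37)
yaw0=np.radians(49-180+180)
# y axis along (cos49, sin49); x axis = (sin49,-cos49)
yw=np.radians(49-90)
assign={}
ctr=np.array([.5025,-.315]); 
R=np.array([[np.cos(yw),-np.sin(yw)],[np.sin(yw),np.cos(yw)]])
for k,v in dict(ssd=(.44,-.32),charger=(.505,-.25),stick=(.56,-.315),cards=(.5,-.37)).items():
    l=R.T@(np.array(v)-ctr); assign[k]=(int(np.sign(l[0])),int(np.sign(l[1]))); print(k,l.round(3),assign[k])
json.dump(assign,open('assign.json','w'))
D={}
for n in ["top","scene"]:
    z=np.load(f"pics/{n}0.npz"); im=z['im'];d=z['d'];T=camT(n); C=cloud(n,d,T)
    near=(np.abs(C[...,0]-.5)<.2)&(np.abs(C[...,1]+.315)<.2)&(C[...,2]<.03)
    Y=cv2.GaussianBlur(yellow(im)*near,(0,0),.8); D[n]=(T,Y); print(n,Y.sum())
    cv2.imwrite(f'pics/y_{n}.png',(Y*255).astype(np.uint8))
for names in (["top"],["scene"],["top","scene"]):
    def cost(p):
        c,R=centers(p,assign); return sum(((cv2.GaussianBlur(masks(n,D[n][0],c,R),(0,0),.8)-D[n][1])**2).sum()/D[n][1].sum() for n in names)
    s=minimize(cost,[.5025,-.315,yw],method='Nelder-Mead',options=dict(initial_simplex=np.array([[.5025,-.315,yw],[.51,-.315,yw],[.5025,-.307,yw],[.5025,-.315,yw+.05]]),xatol=1e-4,fatol=1e-4))
    print(names,s.x.round(4),np.degrees(s.x[2]).round(2),s.fun)
    print({k:v.round(4).tolist() for k,v in centers(s.x,assign)[0].items()})
# pile
for n in ["top","scene"]:
    z=np.load(f"pics/{n}0.npz"); T=camT(n); C=cloud(n,z['d'],T)
    reg=(np.abs(C[...,0]-.39)<.07)&(np.abs(C[...,1]+.24)<.07)
    for nm,lo,hi in [('stick',.0725,.09),('card',.06,.0725),('chg',.036,.05),('ssd',.008,.02)]:
        m=reg&(C[...,2]>lo)&(C[...,2]<hi)
        P=C[m]; r=cv2.minAreaRect((P[:,:2]*1000).astype(np.float32)); print(n,nm,m.sum(),np.round(r[0],1),np.round(r[1],1),round(r[2],1),P[:,2].mean().round(4))
E
```

```text
ssd [-0.044 -0.045] (-1, -1)
charger [-0.041  0.051] (-1, 1)
stick [0.043 0.038] (1, 1)
cards [ 0.034 -0.043] (1, -1)
top 0.0
scene 2367.000000000001<stdin>:21: RuntimeWarning: divide by zero encountered in scalar divide
  np.max(np.abs(fsim[0] - fsim[1:])) <= fatol):
Traceback (most recent call last):
  File "tray.py", line 15, in masks
    W=poly@R.T+c[k]; f=proj(n,np.c_[W,np.full(len(W),zf)],T)
                       ~~~~^^^^^^^^^^^^^^^^^^^^^^^^^^^^^^^^^
  File "h.py", line 20, in proj
    c,K,D=cam(name); Ti=np.linalg.inv(T); r,_=cv2.Rodrigues(Ti[:3,:3])
          ~~~^^^^^^
  File "h.py", line 4, in cam
    c=robot.camera_info(name); f=192/np.tan(np.radians(c['vfov']/2))
ValueError: time passes only in moves, steps and waits
```

Run:
```python
import numpy as np,cv2
a=np.load("pics/top0.npz")['im'][205:265,225:290,::-1]
b=np.load("pics/scene0.npz")['im'][180:245,205:260,::-1]
c=np.load("pics/wrist1.npz")['im'][5:90,130:200,::-1]
for n,i in zip("abc",(a,b,c)):
    k=9 if n!='c' else 7; cv2.imwrite(f'pics/pile_{n}.png',cv2.resize(i,None,fx=k,fy=k,interpolation=cv2.INTER_CUBIC))
```

```text
(no output)
```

View pics/pile_a.png

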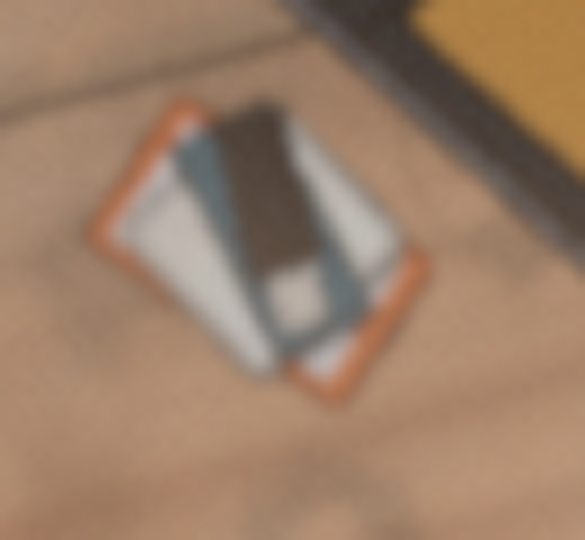

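View pics/pile_b.png

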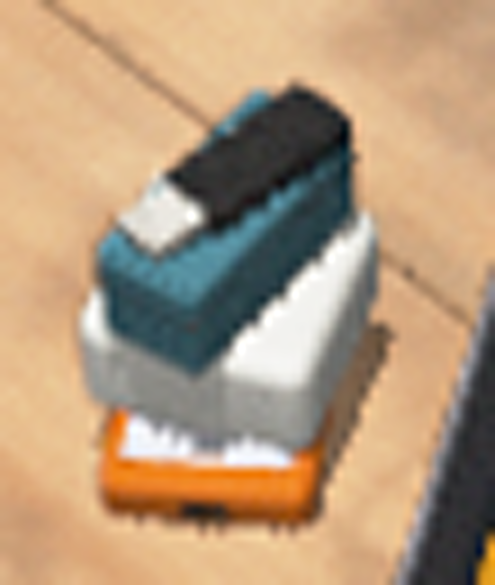

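View pics/pile_c.png

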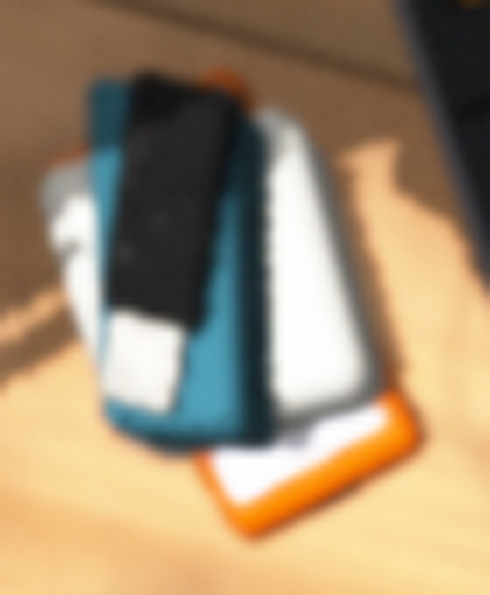

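```bash
sed -i 's/^def cam(name):/_C={}\ndef cam(name):\n    if name not in _C: _C[name]=_cam(name)\n    return _C[name]\ndef _cam(name):/' h.py
sed -i 's/h\[...,1\]>190/h[...,1]>140/' tray.py
cat > fit0.py <<'E'
from tray import *
import json
assign=json.load(open('assign.json')); yw=np.radians(-41)
D={}
for n in ["top","scene"]:
    z=np.load(f"pics/{n}0.npz"); im=z['im'];d=z['d'];T=camT(n); C=cloud(n,d,T)
    near=(np.abs(C[...,0]-.5)<.12)&(np.abs(C[...,1]+.315)<.12)&(C[...,2]<.03)
    hsv=cv2.cvtColor(im,cv2.COLOR_RGB2HSV); 
    Y=(yellow(im)*near); 
    if n=='scene': Y*=(hsv[...,1]>190)
    Y=cv2.GaussianBlur(Y,(0,0),.8); D[n]=(T,Y); print(n,Y.sum())
    cv2.imwrite(f'pics/y_{n}.png',cv2.resize((Y*255).astype(np.uint8)[100:300,150:400],None,fx=3,fy=3))
for names in (["top"],["scene"],["top","scene"]):
    def cost(p):
        c,R=centers(p,assign); return sum(((cv2.GaussianBlur(masks(n,D[n][0],c,R),(0,0),.8)-D[n][1])**2).sum()/D[n][1].sum() for n in names)
    s=minimize(cost,[.5025,-.315,yw],method='Nelder-Mead',options=dict(initial_simplex=np.array([[.5025,-.315,yw],[.51,-.315,yw],[.5025,-.307,yw],[.5025,-.315,yw+.05]]),xatol=1e-4,fatol=1e-4))
    print(names,s.x.round(4),np.degrees(s.x[2]).round(2),s.fun)
    print({k:v.round(4).tolist() for k,v in centers(s.x,assign)[0].items()})
for n in ["top","scene"]:
    z=np.load(f"pics/{n}0.npz"); T=camT(n); C=cloud(n,z['d'],T)
    reg=(np.abs(C[...,0]-.39)<.07)&(np.abs(C[...,1]+.24)<.07)
    for nm,lo,hi in [('stick',.0725,.09),('card',.06,.0725),('chg',.036,.05),('ssd',.008,.02)]:
        m=reg&(C[...,2]>lo)&(C[...,2]<hi)
        P=C[m]; r=cv2.minAreaRect((P[:,:2]*1000).astype(np.float32)); print(n,nm,m.sum(),np.round(r[0],1),np.round(r[1],1),round(r[2],1),P[:,2].mean().round(4))
E
python3 fit0.py
python3 - <<'E'
from h import *
T=camT('top'); 
def a(pts,z,lab):
    uv=np.array(pts,float)/9+[225,205]; uv-=.5*(1-1/9); print(lab,(onplane('top',uv,z,T)*1000)[:,:2].round(1).tolist())
a([(215,118),(275,98),(322,250),(255,275),(275,300),(325,268),(280,338),(330,318)],.076,'stick')
a([(178,155),(282,362),(370,312)],.068,'card')
a([(402,255),(258,378)],.042,'chg')
a([(182,98),(90,232),(430,262),(338,405)],.014,'ssd')
T=camT('scene')
def b(pts,z,lab):
    uv=np.array(pts,float)/9+[205,180]; uv-=.5*(1-1/9); print(lab,(onplane('scene',uv,z,T)*1000)[:,:2].round(1).tolist())
b([(295,85),(350,125),(158,250),(115,215),(205,215),(165,180)],.076,'stick')
b([(100,240),(195,305),(262,92)],.068,'card')
b([(375,235),(320,395),(298,385),],.042,'chg')
E
```

```text
top 2056.000000000001
scene 2328.000000000001
['top'] [ 0.5026 -0.3119 -0.7369] -42.22 0.04528710688751802
{'ssd': [0.4414, -0.3212], 'charger': [0.5059, -0.2501], 'stick': [0.5637, -0.3025], 'cards': [0.4992, -0.3736]}
['scene'] [ 0.5049 -0.3098 -0.7439] -42.63 0.014046810572358466
{'ssd': [0.4437, -0.3187], 'charger': [0.5088, -0.2481], 'stick': [0.5661, -0.3009], 'cards': [0.5011, -0.3715]}
['top', 'scene'] [ 0.5037 -0.3109 -0.7396] -42.38 0.0784345632107214
{'ssd': [0.4426, -0.3201], 'charger': [0.5073, -0.2492], 'stick': [0.5649, -0.3017], 'cards': [0.5002, -0.3727]}
top stick 194 [ 395.1 -240.2] [53.5 18.3] 17.3 0.0765
top card 146 [ 393.6 -239. ] [58.4 26.7] 26.4 0.0678
top chg 236 [ 390.9 -238.3] [57.7 52.3] 40.7 0.042
top ssd 434 [ 417.6 -262.9] [103.9 119.1] 56.9 0.0157
scene stick 194 [ 395.7 -240.9] [53.2 18.4] 14.4 0.075
scene card 207 [ 393.7 -240.2] [59.7 26.3] 25.3 0.0661
scene chg 244 [ 390.7 -240.9] [56.5 52.4] 44.1 0.0417
scene ssd 503 [ 407.6 -274.3] [ 70.8 105.3] 89.1 0.0152
stick [[417.6, -226.2], [422.2, -240.4], [386.1, -251.4], [380.4, -235.7], [374.5, -240.3], [381.9, -252.1], [365.6, -241.5], [370.2, -253.2]]
card [[409.9, -216.9], [360.6, -241.6], [372.2, -262.4]]
chg [[388.2, -269.9], [358.5, -234.7]]
ssd [[431.3, -214.1], [397.3, -190.9], [389.1, -276.7], [353.5, -253.4]]
stick [[417.6, -226.7], [421.9, -242.5], [372.1, -254.6], [368.9, -241.7], [384.6, -250.6], [382.0, -237.9]]
card [[366.1, -239.4], [374.8, -264.7], [414.1, -217.9]]
chg [[426.4, -243.8], [395.4, -277.5], [392.8, -272.9]]
```

View pics/y_top.png

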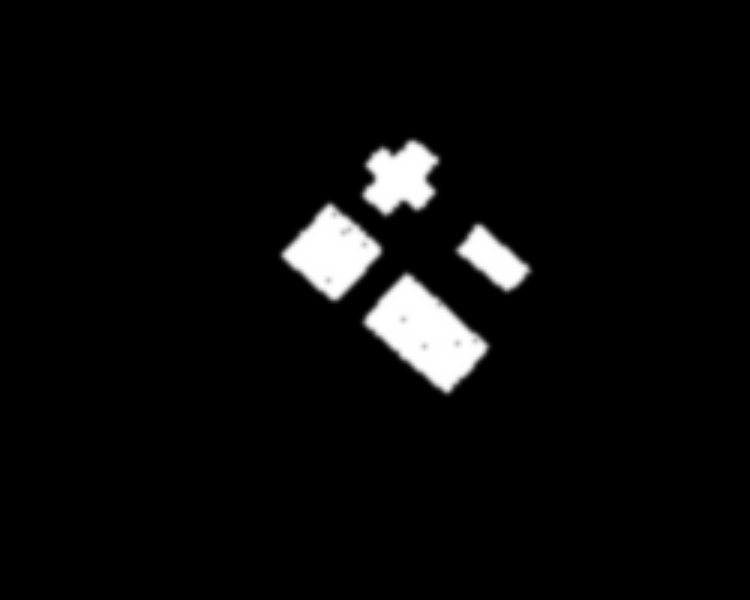

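```bash
cat > clr.py <<'E'
from h import *; from fk import *
E0=np.array([.29,-.093,.118]); ED=np.array([.284,.089,1.]); U=np.array([-.2605,.9655,0])
def screen():
    zs=np.linspace(.05,.64,30); ys=np.linspace(0,.58,40)
    G=np.array([E0+ED*(z-.118)+U*s for z in zs for s in ys])
    N=np.cross(ED,U); N/=np.linalg.norm(N); 
    return np.vstack([G,G+.015*N,G-.015*N,])
SCR=screen()
def seg(a,b,n=15): return a+(b-a)*np.linspace(0,1,n)[:,None]
from scipy.spatial import cKDTree
KT=cKDTree(SCR)
def clear(q):
    P,_=fkp(q); Q=np.radians(q)
    R=Ro.from_euler('z',Q[0]).as_matrix()@Ro.from_euler('y',Q[1]-Q[2]).as_matrix()@Ro.from_euler('x',-Q[3]).as_matrix()
    e=P[1]; W=e+R@[.4636,0,0]; lat=R@[0,1,0]
    out={}
    for nm,a,b,r in [('fore',e,W+R@[.055,0,0]*0,.058),('wr',W+lat*.06,W-lat*.25,.058),('tool',P[3],P[4]+(P[3]-P[4])*.25,.08),('fing',P[4],P[3],.07)]:
        out[nm]=round(float(KT.query(seg(a,b))[0].min()-r),3)
    out['min']=min(out.values()); return out
def tcp_for(c,zc,R,back=.0):
    """TCP so that point `back` m behind TCP along tool z is at c,zc"""
    return np.array([c[0],c[1],zc])+R[:,2]*back
E
python3 - <<'E'
from clr import *
pk=dict(stick=(.3958,-.2400,.072,16),card=(.3937,-.2396,.055,26),chgA=(.390,-.239,.03,42.5),chgB=(.390,-.239,.03,42.5-90),ssd=(.3928,-.2338,.007,56))
pl=dict(stick=(.5649,-.3017,.021,47.6),card=(.5002,-.3727,.02,47.6),chgA=(.5073,-.2492,.022,47.6),chgB=(.5073,-.2492,.022,47.6-90),ssd=(.4426,-.3201,.022,47.6))
for k in pk:
  for nm,(x,y,z,a) in (('pick',pk[k]),('place',pl[k])):
    for tilt in (0,10,20,30):
      for sg in (0,180):
        t=tilt if sg==0 else -tilt
        if k=='chgB': t=tilt if sg==0 else -tilt
        R=Rdown(a+sg,t); q=robot.ik(tcp_for((x,y),z,R,.008),R)
        print(k,nm,tilt,sg,None if q is None else (np.round(q).astype(int).tolist(),clear(q)))
E
```

```text
stick pick 0 0 ([-7, 11, -38, 0, -41, 113], {'fore': -0.049, 'wr': -0.037, 'tool': 0.092, 'fing': 0.101, 'min': -0.049})
stick pick 0 180 ([-7, 11, -38, 0, -41, -67], {'fore': -0.049, 'wr': -0.037, 'tool': 0.092, 'fing': 0.101, 'min': -0.049})
stick pick 10 0 ([-11, 8, -39, -8, -34, 123], {'fore': -0.045, 'wr': -0.051, 'tool': 0.091, 'fing': 0.101, 'min': -0.051})
stick pick 10 180 ([-11, 8, -39, -8, -34, -57], {'fore': -0.045, 'wr': -0.051, 'tool': 0.091, 'fing': 0.101, 'min': -0.051})
stick pick 20 0 ([-18, 6, -38, -22, -30, 142], {'fore': -0.002, 'wr': -0.039, 'tool': 0.091, 'fing': 0.101, 'min': -0.039})
stick pick 20 180 ([-18, 6, -38, -22, -30, -38], {'fore': -0.002, 'wr': -0.039, 'tool': 0.091, 'fing': 0.101, 'min': -0.039})
stick pick 30 0 ([-30, 7, -35, -41, -33, 168], {'fore': 0.08, 'wr': 0.063, 'tool': 0.091, 'fing': 0.101, 'min': 0.063})
stick pick 30 180 ([-30, 7, -35, -41, -33, -12], {'fore': 0.08, 'wr': 0.063, 'tool': 0.091, 'fing': 0.101, 'min': 0.063})
stick place 0 0 ([-11, 29, -17, 0, -44, 148], {'fore': -0.032, 'wr': 0.158, 'tool': 0.218, 'fing': 0.228, 'min': -0.
[... 6644 characters left out ...]
 -25, -14, -41, 171], {'fore': 0.044, 'wr': 0.112, 'tool': 0.194, 'fing': 0.204, 'min': 0.044})
ssd place 10 180 ([-23, 22, -25, -14, -41, -9], {'fore': 0.044, 'wr': 0.112, 'tool': 0.194, 'fing': 0.204, 'min': 0.044})
ssd place 20 0 ([-31, 24, -19, -28, -46, -172], {'fore': 0.107, 'wr': 0.189, 'tool': 0.2, 'fing': 0.206, 'min': 0.107})
ssd place 20 180 ([-31, 24, -19, -28, -46, 8], {'fore': 0.107, 'wr': 0.189, 'tool': 0.2, 'fing': 0.206, 'min': 0.107})
ssd place 30 0 ([-39, 26, -15, -38, -54, -158], {'fore': 0.166, 'wr': 0.276, 'tool': 0.205, 'fing': 0.206, 'min': 0.166})
ssd place 30 180 ([-39, 26, -15, -38, -54, 22], {'fore': 0.166, 'wr': 0.276, 'tool': 0.205, 'fing': 0.206, 'min': 0.166})
```

```bash
cat >> clr.py <<'E'
def pathclear(q0,q1,n=12):
    return min(clear(q0+(q1-q0)*s)['min'] for s in np.linspace(0,1,n))
def plan(pos,R,q0=None):
    q=robot.ik(pos,R)
    if q is None: raise SystemExit(f'unreachable {pos}')
    q0=robot.read_qpos() if q0 is None else q0
    return q,clear(q)['min'],pathclear(np.array(q0),np.array(q))
def go(pos,R,lim=.03):
    q,c,pc=plan(pos,R); print('go',np.round(pos,4),np.round(q,0),c,pc)
    if pc<lim: raise SystemExit('clearance')
    robot.goto(pos,R)
def pose(c,along,ang,zlow,tilt,dz=0):
    """TCP pose: tool x at ang+180, wrist leaning -x-y; along: TCP shift along long axis from c"""
    R=Rdown(ang+180,-tilt); a=np.radians(ang)
    return np.array([c[0]+along*np.cos(a),c[1]+along*np.sin(a),zlow+.0095*np.sin(np.radians(tilt))+dz]),R
E
python3 - <<'E'
from clr import *
for tilt in (25,28,30):
  for dz in (0,.06):
    p,R=pose((.3956,-.2405),.008,16,.0695,tilt,dz); q,c,pc=plan(p,R); print(tilt,dz,np.round(q),c,pc)
tilt=28
p,R=pose((.3956,-.2405),.008,16,.0695,tilt,.06); go(p,R); st(); snap('2',("wrist","scene"))
E
```

```text
25 0 [-22.   6. -36. -30. -32. -28.] -0.001 -0.001
25 0.06 [-21.  -1. -35. -24. -38. -36.] -0.023 -0.023
28 0 [-26.   6. -35. -36. -33. -20.] 0.03 0.03
28 0.06 [-24.  -1. -34. -29. -38. -30.] 0.002 0.002
30 0 [-29.   6. -35. -40. -33. -15.] 0.054 0.054
30 0.06 [-26.  -1. -33. -33. -39. -25.] 0.021 0.021
go [ 0.4033 -0.2383  0.134 ] [-24.  -1. -34. -29. -38. -30.] 0.002 0.002clearance
```

Run:
```python
from clr import *
for tilt in (28,30,32):
  for b in (0,.06):
    p,R=pose((.3956,-.2405),.008,16,.0695,tilt); p=p-R[:,2]*b; q,c,pc=plan(p,R); print(tilt,b,np.round(q),c,pc)
tilt=31
p,R=pose((.3956,-.2405),.008,16,.0695,tilt); go(p-R[:,2]*.06,R); st(); snap('2',("wrist","scene"))
```

```text
28 0 [-26.   6. -35. -36. -33. -20.] 0.03 0.03
28 0.06 [-28.  -1. -35. -31. -39. -25.] 0.028 0.028
30 0 [-29.   6. -35. -40. -33. -15.] 0.054 0.054
30 0.06 [-31.  -1. -34. -34. -40. -20.] 0.051 0.051
32 0 [-32.   6. -34. -43. -35.  -9.] 0.079 0.079
32 0.06 [-34.  -0. -34. -38. -41. -14.] 0.076 0.076
go [ 0.3736 -0.2468  0.1258] [-32.  -1. -34. -36. -41. -17.] 0.063 0.063
t 11.98 p [ 0.3737 -0.247   0.126 ] F [ 1.  -0.   0.2] g 0.9986
```

View pics/wrist2.png

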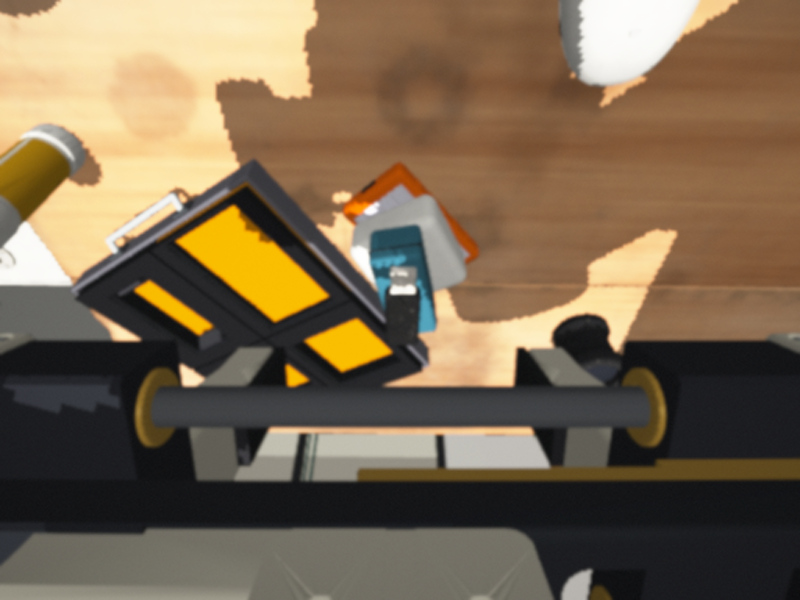

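View pics/scene2.png

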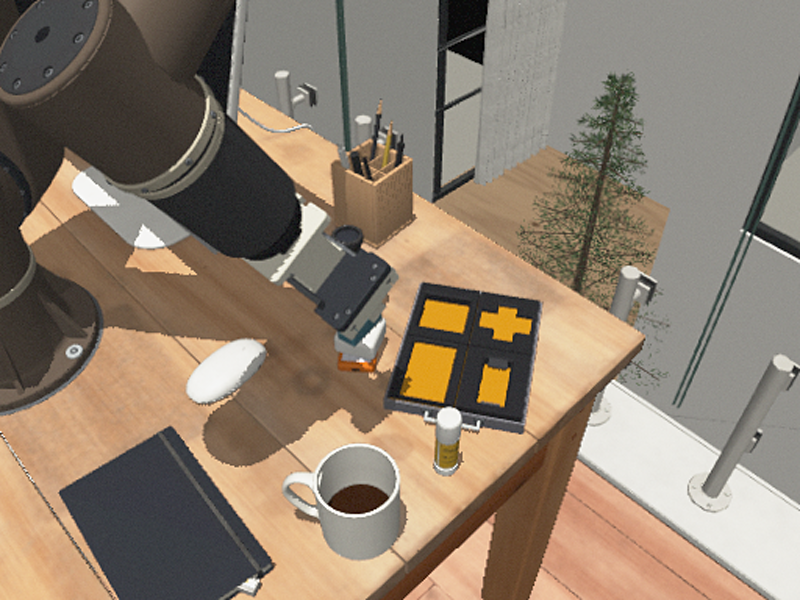

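```bash
cat > bands.py <<'E'
from h import *
def band(n,tag,nm,lo,hi,c=(.393,-.238),rad=.07):
    im,d,T=load(n,tag); C=cloud(n,d,T); m=(d>0)&(np.hypot(C[...,0]-c[0],C[...,1]-c[1])<rad)&(C[...,2]>lo)&(C[...,2]<hi)
    k,l,s,_=cv2.connectedComponentsWithStats(m.astype(np.uint8)); 
    if k<2: print('none');return
    m=l==1+np.argmax(s[1:,4]); P=C[m]; r=cv2.minAreaRect((P[:,:2]*1000).astype(np.float32)); print(n,nm,m.sum(),np.round(r[0],1),np.round(r[1],1),round(r[2],1),P[:,2].mean().round(4)); return r
if __name__=="__main__":
    for a in [('stick',.0725,.09),('card',.06,.0725),('chg',.036,.048),('ssd',.008,.018)]: band('wrist','2',*a)
E
python3 bands.py
python3 - <<'E'
from clr import *
tilt=31
p,R=pose((.3956,-.2405),.008,16,.0695,tilt)
robot.servo_line(p,speed=.12); st()
robot.move_gripper(0.0); st()
robot.servo_line(p-R[:,2]*.05+[0,0,.01],speed=.15); st()
snap('3',("wrist","scene"))
E
```

```text
wrist stick 982 [ 394.6 -239.2] [52.2 17.5] 14.8 0.0757
wrist card 1040 [ 393.3 -238.6] [58.1 26.7] 27.0 0.0667
wrist chg 1197 [ 391.7 -237.8] [58.2 51.5] 42.6 0.0412
wrist ssd 951 [ 373.6 -258.6] [22.1 48.9] 40.0 0.013
t 12.73 p [ 0.4032 -0.2384  0.0744] F [-0.  -0.   0.1] g 0.9981
t 13.85 p [ 0.4033 -0.2383  0.0743] F [-0.9  0.2  0.3] g 0.1937
t 14.39 p [ 0.3786 -0.2452  0.1272] F [-0.2 -1.  -0.7] g 0.1926
```

View pics/wrist3.png

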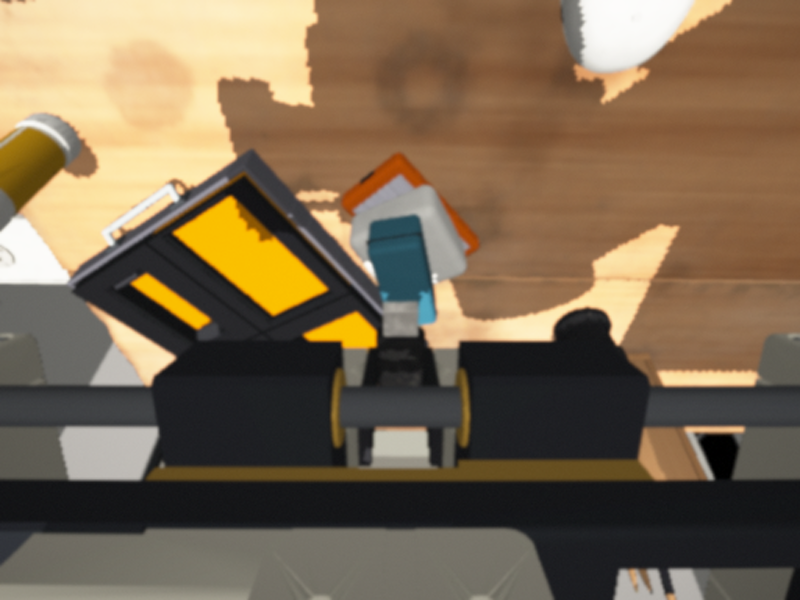

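```bash
cat > fitw.py <<'E'
from tray import *
import json,sys
assign=json.load(open('assign.json'))
def fitw(n,tag,vmax=215,smin=140,x0=(.5037,-.3109,-.7396),keys=None):
    im,d,T=load(n,tag); C=cloud(n,d,T); hsv=cv2.cvtColor(im,cv2.COLOR_RGB2HSV)
    near=(d>0)&(np.abs(C[...,0]-.5)<.13)&(np.abs(C[...,1]+.315)<.13)&(C[...,2]<.03)
    Y=((hsv[...,0]>14)&(hsv[...,0]<28)&(hsv[...,1]>smin)&near).astype(float)
    wgt=np.zeros_like(Y); wgt[:vmax]=1; wgt=cv2.GaussianBlur(wgt,(0,0),.8)
    Y=cv2.morphologyEx(Y,cv2.MORPH_CLOSE,np.ones((5,5))); Y=cv2.GaussianBlur(Y,(0,0),.8)
    def cost(p):
        c,R=centers(p,assign); return (wgt*(cv2.GaussianBlur(masks(n,T,c,R),(0,0),.8)-Y)**2).sum()/(wgt*Y).sum()
    x0=np.array(x0); s=minimize(cost,x0,method='Nelder-Mead',options=dict(initial_simplex=np.array([x0,x0+[.006,0,0],x0+[0,.006,0],x0+[0,0,.04]]),xatol=1e-4,fatol=1e-4))
    print(n,tag,s.x.round(4),np.degrees(s.x[2]).round(2),round(s.fun,4)); return s.x
if __name__=="__main__":
    fitw('wrist','1',330); fitw('wrist','2',210); fitw('scene','2')
E
python3 fitw.py
python3 - <<'E'
from clr import *
tilt=31
p,R=pose((.5649,-.3017),.008,47.6,.020,tilt)
for dp in ([0,0,.06],[0,0,0]):
    q,c,pc=plan(p+dp,R); print(np.round(q),c,pc)
E
```

```text
wrist 1 [ 0.5037 -0.3114 -0.7326] -41.97 0.0617
wrist 2 [ 0.5023 -0.3115 -0.7158] -41.01 0.2198
scene 2 [ 0.5052 -0.3098 -0.7408] -42.45 0.0158
[-31.  26.  -5. -36. -58.   7.] 0.115 0.058
[-31.  30.  -6. -39. -54.  12.] 0.115 0.058
```

Run:
```python
from clr import *
tilt=31
p,R=pose((.5647,-.3019),.008,47.6,.020,tilt)
go(p+[0,0,.035],R); st()
robot.servo_line(p,speed=.08); st()
w=robot.read_grip_width(); robot.move_gripper(w+.06); st()
robot.servo_line(p-R[:,2]*.02+[0,0,.03],speed=.15); st()
snap('4',("wrist","scene"))
```

```text
go [ 0.5701 -0.296   0.0599] [-31.  27.  -6. -37. -56.   9.] 0.115 0.058
t 15.35 p [ 0.5696 -0.2956  0.0583] F [-0.4  0.6  0.3] g 0.1887
t 15.93 p [ 0.5696 -0.2956  0.0247] F [-1.3  0.1  3.3] g 0.1948
t 16.31 p [ 0.5701 -0.296   0.0248] F [-0.1 -0.6  2.9] g 0.2518
t 16.78 p [ 0.5632 -0.3037  0.0728] F [ 0.2  0.9 -0.7] g 0.2574
```

View pics/wrist4.png

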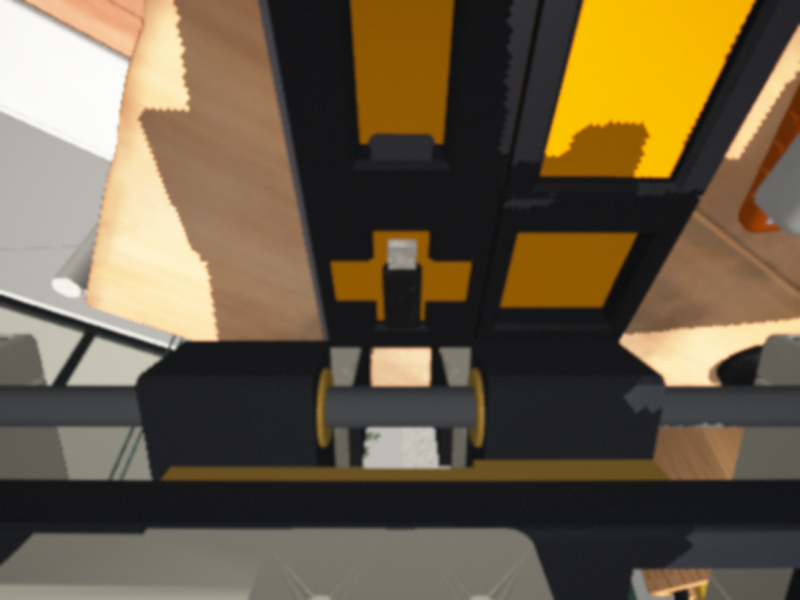

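View pics/scene4.png

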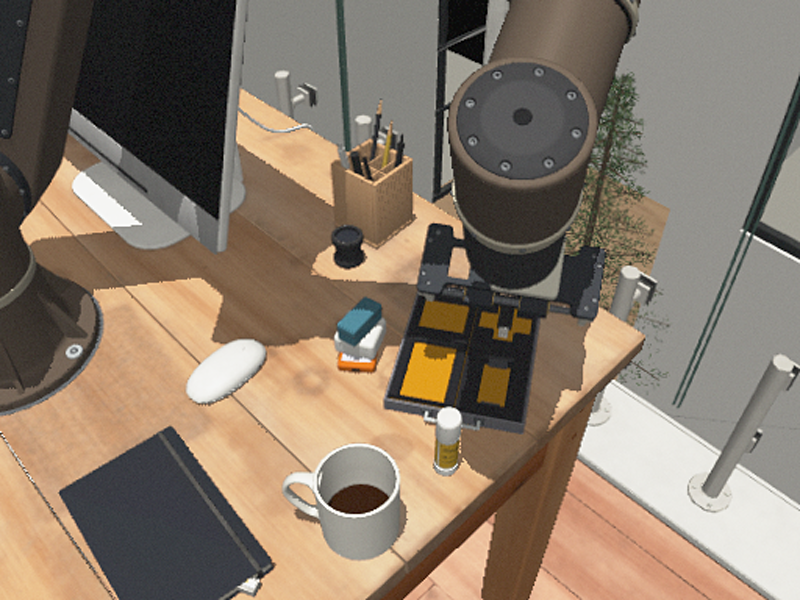

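```bash
python3 - <<'E'
from h import *
im,d,T=load('wrist','4'); C=cloud('wrist',d,T)
R=np.array([[np.cos(-.7385),-np.sin(-.7385)],[np.sin(-.7385),np.cos(-.7385)]])
L=(C[...,:2]-[.5649,-.3018])@R*1000
hsv=cv2.cvtColor(im,cv2.COLOR_RGB2HSV)
for (u,v) in [(388,242),(415,242),(386,262),(418,262),(385,300),(420,300),(388,322),(417,322),(332,262),(470,262),(332,302),(470,302),(375,232),(428,232),(402,290),(402,250),(402,315),(350,280),(450,280)]:
    i,j=int(round(v*.64-.2)),int(round(u*.64-.2)); print((u,v),L[i,j].round(1),(C[i,j,2]*1000).round(1))
E
python3 - <<'E'
import numpy as np,cv2
im=np.load('pics/wrist4.npz')['im'][140:215,205:310,::-1]
cv2.imwrite('pics/w4c.png',cv2.resize(im,None,fx=7,fy=7,interpolation=cv2.INTER_CUBIC))
E
```

```text
(388, 242) [  4.9 -25.2] 23.8
(415, 242) [ -6.3 -25.7] 24.4
(386, 262) [  6.  -11.6] 20.3
(418, 262) [ -8.2 -11. ] 19.7
(385, 300) [6.9 6.1] 27.8
(420, 300) [-10.4  14.6] 19.6
(388, 322) [ 5.8 21.7] 27.7
(417, 322) [-8.8 20.7] 28.6
(332, 262) [ 30.7 -11.3] 19.9
(470, 262) [-31.1 -16. ] 25.3
(332, 302) [32.4  9.1] 25.9
(470, 302) [-33.9   9.5] 25.5
(375, 232) [ 10.3 -27.7] 19.5
(428, 232) [-12.4 -27.5] 19.2
(402, 290) [-1.1 -1.3] 27.9
(402, 250) [ -1.1 -23.1] 26.4
(402, 315) [-1.1 15.4] 28.2
(350, 280) [23.3  0.8] 19.5
(450, 280) [-24.1   1.6] 18.7
```

View pics/w4c.png

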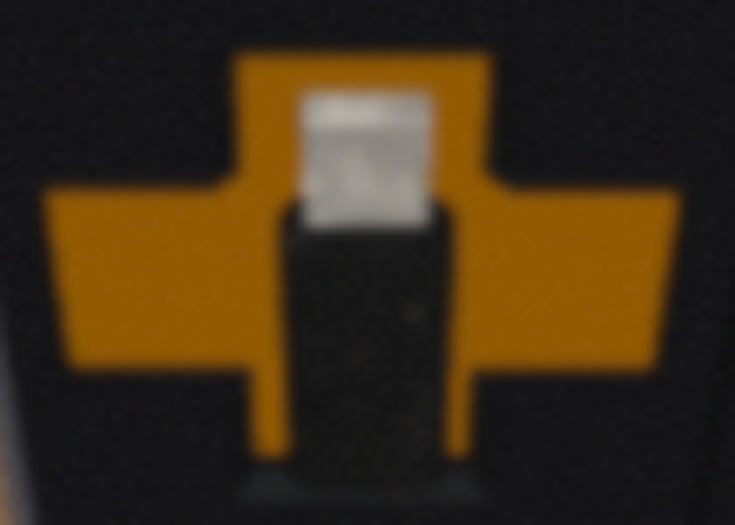

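```bash
python3 - <<'E'
from bands import band
for n,t in (('scene','4'),('wrist','3')):
    for a in [('card',.055,.0725),('chg',.036,.048)]: band(n,t,*a)
E
python3 - <<'E'
from clr import *
for tilt in (22,24,26,28):
    p,R=pose((.3935,-.2393),.003,26,.0585,tilt); 
    q,c,pc=plan(p-R[:,2]*.05,R); q2,c2,pc2=plan(p,R,q); print(tilt,np.round(q),c,pc,c2,pc2)
    p,R=pose((.5003,-.3729),.003,47.6,.03,tilt);q,c,pc=plan(p,R,q2); print(c,pc)
E
```

```text
scene card 432 [ 393.8 -239.2] [59.2 27.8] 27.0 0.0652
scene chg 222 [ 392.7 -249.6] [37.5 66. ] 78.8 0.041
wrist card 1760 [ 394.1 -238.5] [58.6 26.4] 27.1 0.0661
wrist chg 1239 [ 392.1 -238.2] [58.7 51.5] 43.1 0.0412
22 [-25.   3. -33. -26. -42. -22.] 0.013 0.013 0.02 0.013
0.133 0.02
24 [-27.   3. -32. -29. -43. -17.] 0.034 0.034 0.041 0.034
0.142 0.041
26 [-30.   4. -32. -32. -44. -13.] 0.057 0.057 0.063 0.057
0.152 0.063
28 [-33.   4. -31. -35. -45.  -8.] 0.081 0.081 0.086 0.081
0.163 0.086
```

Run:
```python
from clr import *
tilt=25
robot.move_gripper(.48)
p,R=pose((.3937,-.239),.003,27,.0585,tilt)
go(p-R[:,2]*.04,R); st()
robot.servo_line(p,speed=.1); st()
robot.move_gripper(0.0); st()
robot.servo_line(p+[-.008,-.004,.045],speed=.15); st()
p,R=pose((.5002,-.3729),.003,47.6,.0235,tilt)
go(p+[0,0,.026],R); st()
snap('5',("wrist","scene"))
```

```text
go [ 0.3813 -0.2453  0.0988] [-29.   5. -32. -31. -43. -13.] 0.049 0.049
t 18.28 p [ 0.3816 -0.2455  0.0996] F [-0.2 -0.  -0.4] g 0.4788
t 18.83 p [ 0.3965 -0.2377  0.062 ] F [-0.9 -0.6  0.6] g 0.4747
t 19.27 p [ 0.3966 -0.2379  0.0631] F [-1.5 -0.9  3.3] g 0.2887
t 19.73 p [ 0.3885 -0.2416  0.108 ] F [ 0.2 -1.3 -0.4] g 0.2872
go [ 0.5022 -0.3707  0.0535] [-36.  27.  -7. -30. -57.  10.] 0.148 0.039
t 20.48 p [ 0.5015 -0.3703  0.0513] F [-0.1  0.6 -0.5] g 0.2903
```

View pics/wrist5.png

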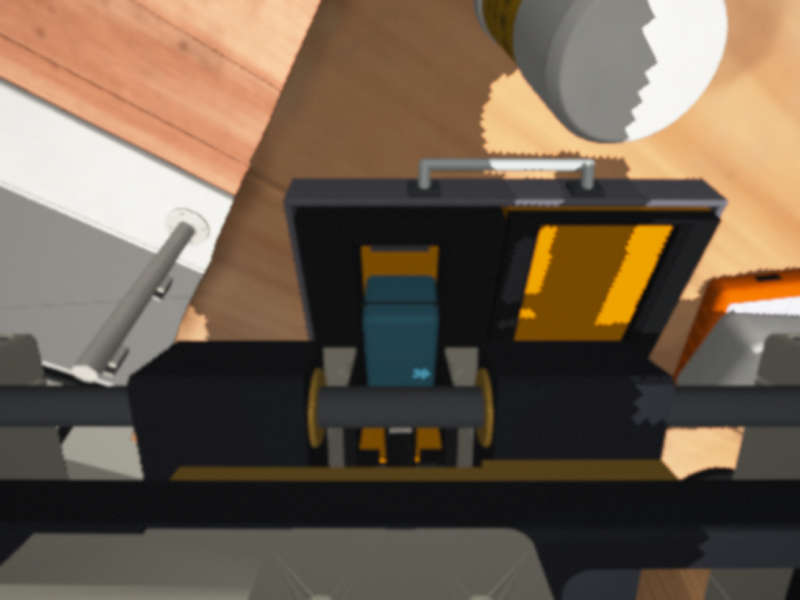

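View pics/scene5.png

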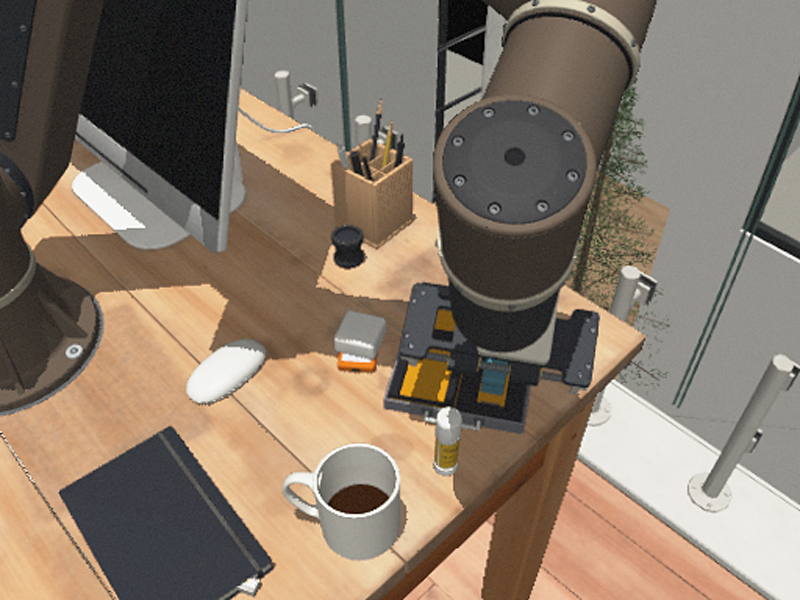

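Run:
```python
from clr import *
p,R=pose((.5002,-.3729),.003,47.6,.0235,25)
for dz in (.012,.006,.002,-.0005,-.002):
    robot.servo_line(p+[0,0,dz],speed=.06); st()
    if abs(robot.read_force()[2])>35: break
snap('6',("wrist",))
```

```text
t 20.97 p [ 0.5018 -0.3705  0.0395] F [-1.4 -0.4 -0.2] g 0.2901
t 21.22 p [ 0.502  -0.3711  0.0333] F [-0.7 -3.7 -0.9] g 0.2925
t 21.47 p [ 0.5024 -0.3713  0.0306] F [-3.5 -2.   7.8] g 0.2908
t 21.72 p [ 0.5025 -0.3713  0.0301] F [-8.4  0.2 21.7] g 0.2929
t 21.97 p [ 0.5025 -0.3713  0.0298] F [-9.8  0.6 31.3] g 0.2887
```

View pics/wrist6.png

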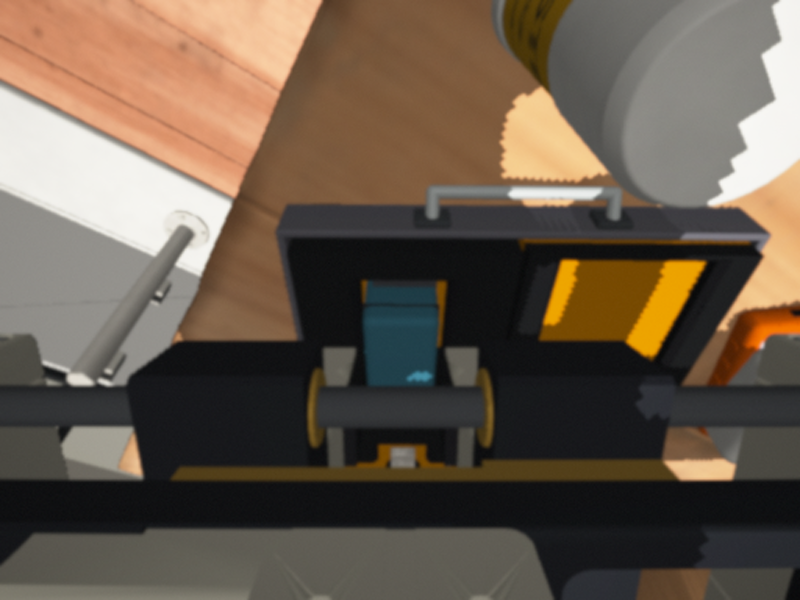

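Run:
```python
from clr import *
p,R=pose((.5002,-.3729),.003,47.6,.0235,25)
robot.move_gripper(.42); st()
robot.servo_line(p-R[:,2]*.025+[0,0,.04],speed=.2); st()
snap('7',("wrist",))
im,d,T=load('wrist','7'); C=cloud('wrist',d,T)
yw=-.7385
Rr=np.array([[np.cos(yw),-np.sin(yw)],[np.sin(yw),np.cos(yw)]])
L=np.concatenate([(C[...,:2]-[.5002,-.3729])@Rr,C[...,2:]],-1)*1000
m=(np.abs(L[...,0])<10)&(np.abs(L[...,1])<34)&(d>0)
for lo in range(-34,34,6):
    s=L[m&(L[...,1]>=lo)&(L[...,1]<lo+6)]; print(lo,len(s),np.percentile(s[:,2],[5,50,95]).round(1) if len(s) else '')
f=L[(np.abs(L[...,0])>18)&(np.abs(L[...,0])<34)&(np.abs(L[...,1])<40)&(d>0)]; print('foam',np.percentile(f[:,2],[5,50,95]).round(1))
```

```text
t 22.5 p [ 0.5041 -0.3717  0.028 ] F [ 0.  -1.5 13.4] g 0.4221
t 22.98 p [ 0.4954 -0.3781  0.0908] F [ 1.  -0.5 -0.6] g 0.4238
-34 428 [17.7 27.2 35.3]
-28 209 [34.8 35.8 36.7]
-22 191 [35.  35.9 36.7]
-16 177 [35.  35.8 36.7]
-10 166 [35.  35.9 36.7]
-4 162 [35.  35.9 36.6]
2 154 [34.9 35.8 36.6]
8 145 [35.  35.8 36.7]
14 130 [35.1 35.8 36.6]
20 127 [35.1 35.7 36.5]
26 24 [34.7 35.5 36. ]
32 0 
foam [ 24.   25.5 139.2]
```

View pics/wrist7.png

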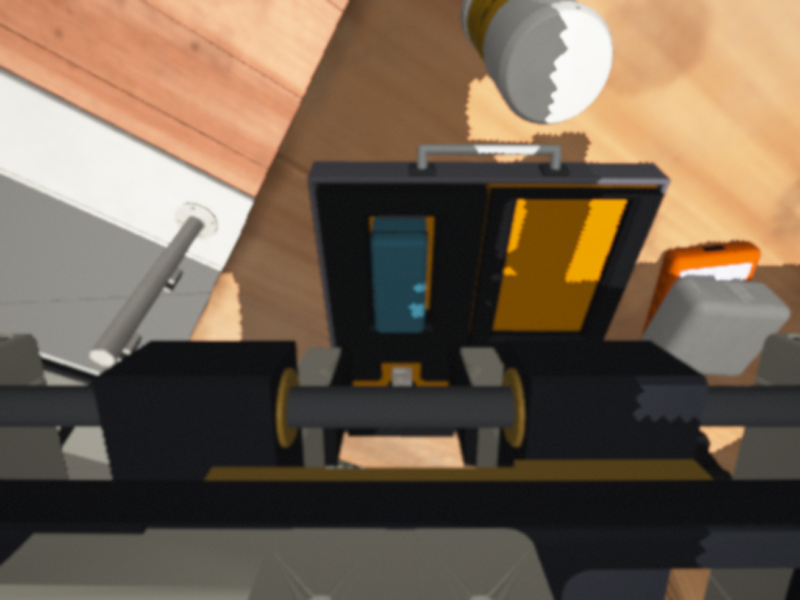

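Run:
```python
from bands import band
from h import *
for n,t in (('scene','5'),('wrist','7')):
    for lo in (.03,.036,.04): band(n,t,'chg',lo,.052)
im=np.load('pics/scene5.npz')['im'][185:245,205:265,::-1]
cv2.imwrite('pics/s5c.png',cv2.resize(im,None,fx=9,fy=9,interpolation=cv2.INTER_CUBIC))
```

```text
scene chg 637 [ 394.9 -236.6] [52.7 52. ] 43.3 0.0396
scene chg 561 [ 394.9 -236.6] [52.7 52. ] 43.3 0.0405
scene chg 376 [ 394.3 -237.2] [50.9 47.6] 44.0 0.0414
wrist chg 3100 [ 395.8 -236.9] [51.3 51.1] 42.7 0.0398
wrist chg 2627 [ 395.6 -236.7] [51.3 50.6] 42.7 0.041
wrist chg 2135 [ 395.6 -235.5] [50.5 49.6] 44.7 0.0416
```

View pics/s5c.png

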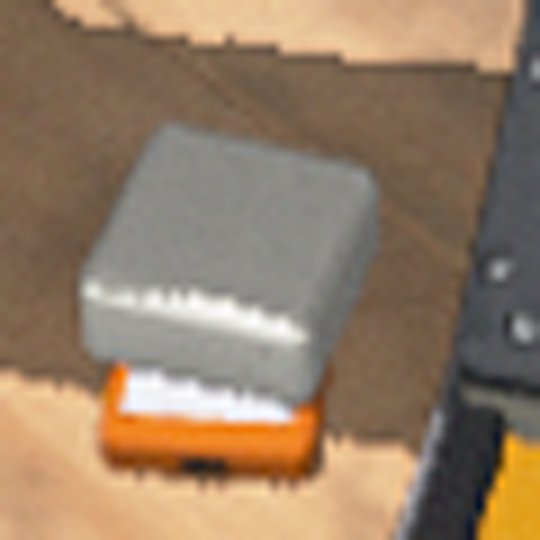

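Run:
```python
from clr import *
tilt=24
robot.move_gripper(.76)
p,R=pose((.3951,-.2367),.002,43,.0305,tilt)
go(p-R[:,2]*.05,R); st()
snap('8',("wrist",))
robot.servo_line(p,speed=.12); st()
robot.move_gripper(0.0); st()
robot.servo_line(p+[-.01,-.007,.04],speed=.15); st()
p,R=pose((.5073,-.2494),.002,47.6,.0255,tilt)
go(p+[0,0,.026],R); st()
snap('9',("wrist","scene"))
```

```text
go [ 0.3817 -0.2492  0.08  ] [-31.  11. -28. -31. -49.   4.] 0.099 0.099
t 24.48 p [ 0.382  -0.2493  0.0808] F [-0.3  0.5 -0.7] g 0.7564
t 25.09 p [ 0.3967 -0.2356  0.0341] F [-0.5 -0.8  0.7] g 0.7628
t 25.5 p [ 0.3967 -0.2356  0.035 ] F [-1.9  0.6  4.5] g 0.5882
t 25.93 p [ 0.3867 -0.2424  0.0748] F [-0.9  0.2 -0. ] g 0.5875
go [ 0.5086 -0.2479  0.0554] [-24.  21. -17. -31. -49.   2.] 0.062 0.062
t 26.49 p [ 0.5085 -0.247   0.0533] F [-0.5 -0.4 -1.1] g 0.5864
```

View pics/wrist9.png

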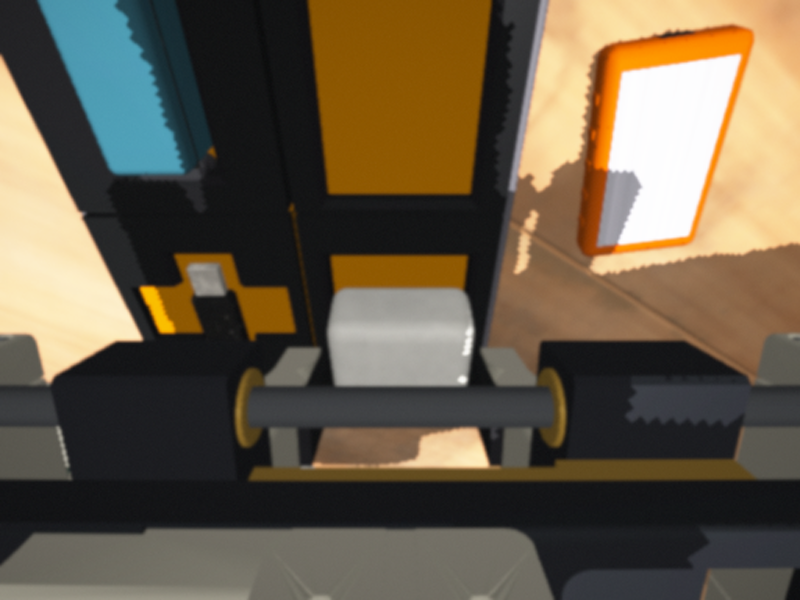

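View pics/scene9.png

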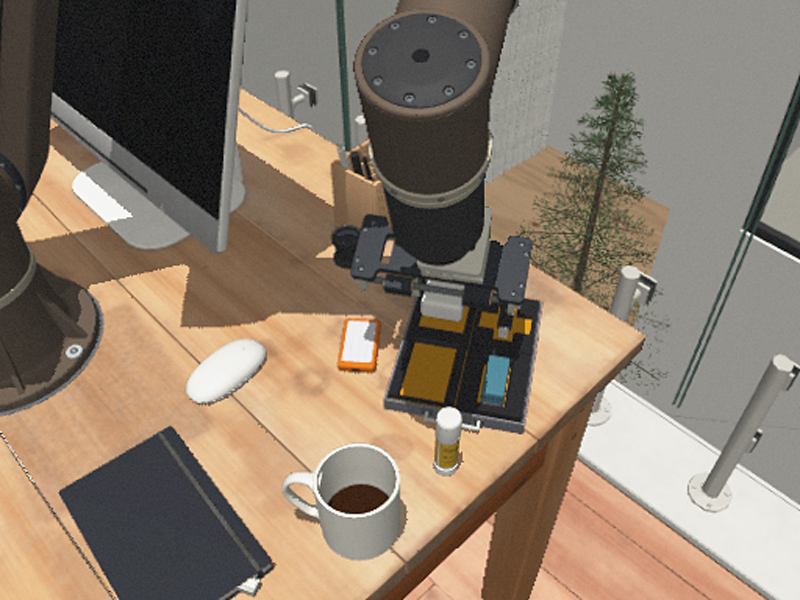

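Run:
```python
from clr import *
tilt=24
p,R=pose((.5073,-.2494),.002,47.6,.0255,tilt)
for dz in (.010,.004,.0005):
    robot.servo_line(p+[0,0,dz],speed=.07); st()
    if abs(robot.read_force()[2])>20: break
robot.move_gripper(.70); st()
robot.servo_line(p-R[:,2]*.02+[0,0,.045],speed=.2); st()
snap('10',("wrist",))
im,d,T=load('wrist','10'); C=cloud('wrist',d,T); yw=-.7385
Rr=np.array([[np.cos(yw),-np.sin(yw)],[np.sin(yw),np.cos(yw)]])
L=np.concatenate([(C[...,:2]-[.5073,-.2494])@Rr,C[...,2:]],-1)*1000
m=(np.abs(L[...,0])<22)&(np.abs(L[...,1])<34)&(d>0)
for lo in range(-34,34,6):
    s=L[m&(L[...,1]>=lo)&(L[...,1]<lo+6)]; print(lo,len(s),np.percentile(s[:,2],[5,50,95]).round(1) if len(s) else '')
from bands import band
band('wrist','10','chg',.033,.05,(.5073,-.2494),.05)
for a in ((.006,.02),(.01,.02)): band('scene','9','ssd',*a,(.393,-.235),.06)
band('wrist','9','ssd',.006,.02,(.393,-.235),.06)
```

```text
t 26.97 p [ 0.508  -0.2479  0.0388] F [0.5 0.6 0.9] g 0.5846
t 27.22 p [ 0.5084 -0.2479  0.033 ] F [ 1.1 -1.1 -0.9] g 0.5869
t 27.47 p [ 0.509  -0.2482  0.0312] F [-3.9 -0.4 10.7] g 0.5866
t 27.93 p [ 0.5086 -0.2479  0.0297] F [0.7 0.7 0.1] g 0.6988
t 28.39 p [ 0.5034 -0.254   0.0937] F [-0.4  1.5 -0. ] g 0.7029
-34 232 [23.5 24.6 25.3]
-28 1160 [13.3 28.  37.4]
-22 478 [37.2 38.5 39.5]
-16 400 [37.9 38.8 39.7]
-10 381 [37.8 38.8 39.7]
-4 348 [37.9 38.8 39.8]
2 343 [38.  38.9 39.7]
8 317 [38.  38.8 39.7]
14 299 [38.1 38.8 39.6]
20 203 [37.9 38.6 39.5]
26 0 
32 0 
wrist chg 3560 [ 507.5 -249.7] [50.  51.7] 47.5 0.0382
scene ssd 781 [ 394.9 -233. ] [82.1 47. ] 56.9 0.0126
scene ssd 716 [ 394.6 -233.5] [81.  45.8] 56.9 0.013
wrist ssd 11869 [ 395. -233.] [80.7 47. ] 56.2 0.0134
```

View pics/wrist10.png

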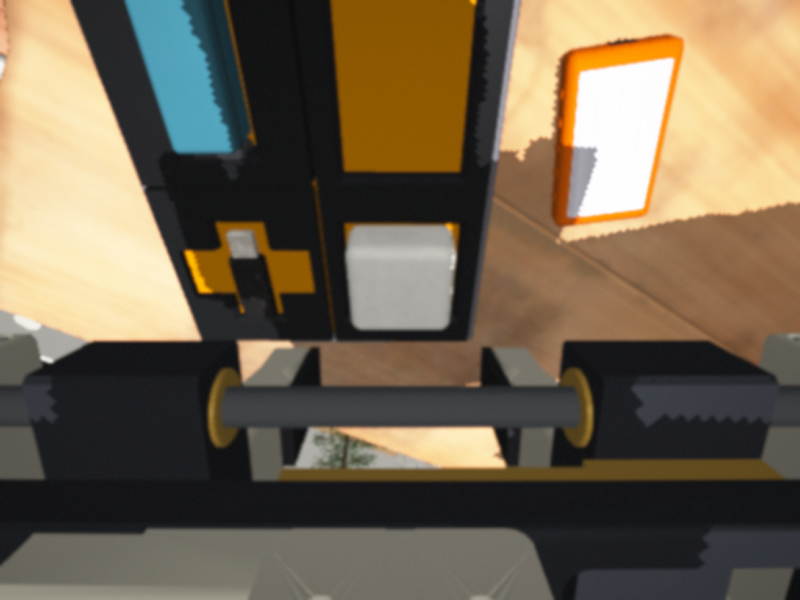

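Run:
```python
from clr import *
tilt=22
robot.move_gripper(.595)
p,R=pose((.3948,-.2331),.004,56.5,.006,tilt)
go(p-R[:,2]*.03+[0,0,.02],R); st()
robot.servo_line(p,speed=.1); st()
robot.move_gripper(0.0); st()
robot.servo_line(p+[-.005,.0,.045],speed=.12); st()
p,R=pose((.4427,-.3203),.004,47.6,.0235,tilt)
go(p+[0,0,.022],R); st()
snap('11',("wrist","scene"))
```

```text
go [ 0.3908 -0.2391  0.0574] [-28.  15. -26. -29. -51.  13.] 0.08 0.067
t 29.43 p [ 0.3905 -0.2394  0.0575] F [ 0.5 -0.9 -0.3] g 0.592
t 30.07 p [ 0.3973 -0.2299  0.0095] F [-0.3  0.4  0.2] g 0.5947
t 30.38 p [ 0.3973 -0.2301  0.0101] F [-0.3  0.5  1.7] g 0.5136
t 30.91 p [ 0.392  -0.2296  0.0546] F [-0.  -0.2 -1.1] g 0.5203
go [ 0.4454 -0.3173  0.0491] [-32.  21. -18. -28. -51.   8.] 0.118 0.072
t 31.4 p [ 0.4448 -0.3174  0.0472] F [ 0.3  0.3 -0.9] g 0.518
```

View pics/wrist11.png

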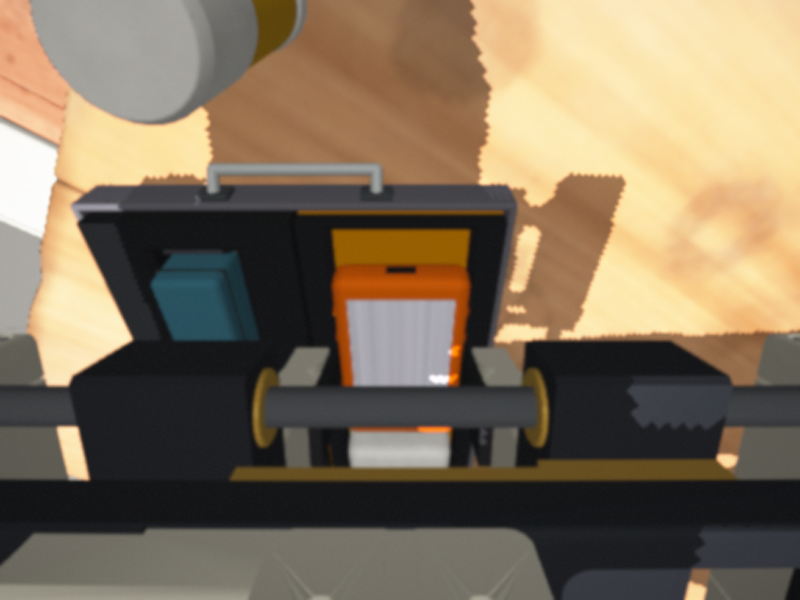

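View pics/scene11.png

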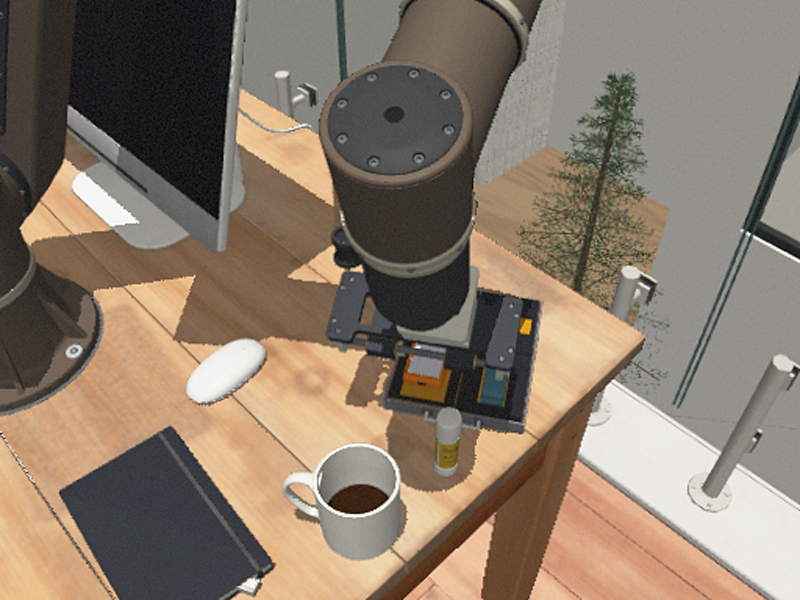

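```bash
cat > chk.py <<'E'
from h import *
def prof(tag,c,w=15,lo=-48,hi=48,st=8):
    im,d,T=load('wrist',tag); C=cloud('wrist',d,T); yw=-.7385
    Rr=np.array([[np.cos(yw),-np.sin(yw)],[np.sin(yw),np.cos(yw)]])
    L=np.concatenate([(C[...,:2]-c)@Rr,C[...,2:]],-1)*1000
    m=(np.abs(L[...,0])<w)&(d>0)&(L[...,2]<70)
    for a in range(lo,hi,st):
        s=L[m&(L[...,1]>=a)&(L[...,1]<a+st)]; print(a,len(s),np.percentile(s[:,2],[5,50,95]).round(1) if len(s)>5 else '')
E
python3 - <<'E'
from clr import *; from chk import prof
from bands import band
prof('11',[.4427,-.3203]); 
tilt=22
p,R=pose((.4427,-.3203),.004,47.6,.0235,tilt)
for dz in (.008,.003,.0005,):
    robot.servo_line(p+[0,0,dz],speed=.07); st()
    if abs(robot.read_force()[2])>15: break
robot.move_gripper(.60); st()
robot.servo_line(p-R[:,2]*.02+[0,0,.05],speed=.2); st()
snap('12',("wrist",))
print('after'); prof('12',[.4427,-.3203])
band('wrist','12','ssd',.028,.05,(.4427,-.3203),.06)
E
```

```text
-48 787 [15.7 22.7 44.9]
-40 1936 [17.4 46.9 51.3]
-32 1107 [17.3 50.6 51.7]
-24 627 [50.2 51.1 51.8]
-16 561 [50.4 51.  51.8]
-8 521 [50.3 51.1 51.8]
0 469 [50.3 51.1 51.7]
8 33 [50.2 50.9 51.1]
16 0 
24 0 
32 133 [49.4 50.6 51.3]
40 2 
t 31.85 p [ 0.445  -0.3168  0.0344] F [-0.6 -0.7 -0.4] g 0.5137
t 32.1 p [ 0.4453 -0.3172  0.0298] F [-0.2  0.3 -0.8] g 0.5178
t 32.35 p [ 0.4458 -0.3176  0.0281] F [-1.   0.7  4. ] g 0.5171
t 32.77 p [ 0.4456 -0.3174  0.0279] F [-1.3  1.   5.1] g 0.5988
t 33.26 p [ 0.4406 -0.3231  0.0963] F [-0.8  0.2 -0.1] g 0.5987
after
-48 460 [15.8 21.6 25.6]
-40 766 [17.7 29.8 32.5]
-32 395 [31.1 32.  32.9]
-24 377 [31.2 32.2 33.1]
-16 347 [31.1 32.  32.9]
-8 334 [31.2 32.  32.9]
0 301 [31.1 32.  32.8]
8 293 [31.3 32.1 33. ]
16 267 [31.3 32.  32.9]
24 255 [31.3 32.  33. ]
32 194 [30.7 31.7 32.6]
40 56 [24.2 25.2 30.1]
wrist ssd 4825 [ 443.3 -320.2] [80.4 46.5] 47.0 0.0317
```

View pics/wrist12.png

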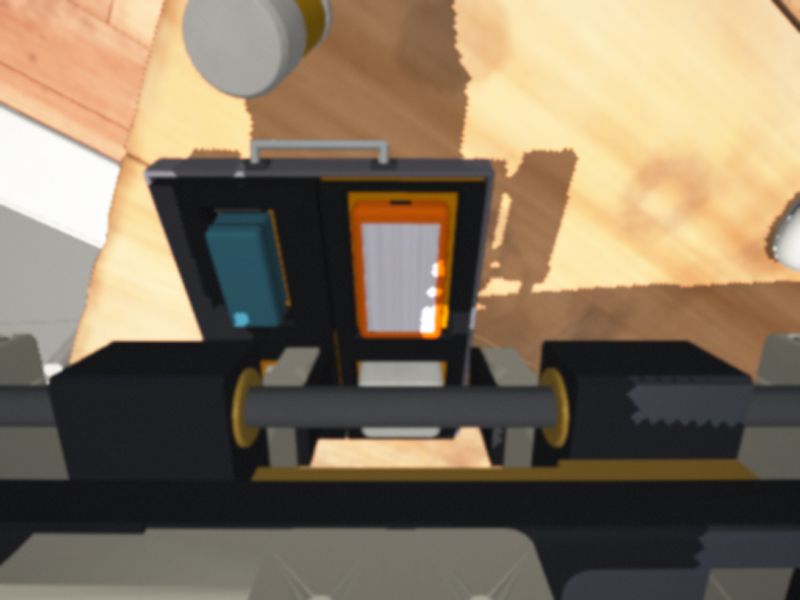

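Run:
```python
from clr import *
from bands import band
q=np.array([-45,-10,50,0,-70,20.]); print(pathclear(robot.read_qpos(),q))
robot.movej(q); st(); snap('13',("scene","top")); 
yw=-.7385; Rr=np.array([[np.cos(yw),-np.sin(yw)],[np.sin(yw),np.cos(yw)]])
for n in ("scene","top"):
    im,d,T=load(n,'13'); C=cloud(n,d,T); print(n)
    f=[]
    for k,c,h,w in (('ssd',(.4427,-.3202),.029,(.018,.036)),('charger',(.5073,-.2493),.036,(.022,.022)),('stick',(.5648,-.3018),.025,(.007,.02)),('cards',(.5002,-.3728),.033,(.011,.027))):
        L=(C[...,:2]-c)@Rr; m=(np.abs(L[...,0])<w[0]*.8)&(np.abs(L[...,1])<w[1]*.8); fo=((np.abs(L[...,1])>.044)&(np.abs(L[...,1])<.0465)&(np.abs(L[...,0])<.036))|((np.abs(L[...,0])>.033)&(np.abs(L[...,0])<.037)&(np.abs(L[...,1])<.044)); 
        print(k,'top-foam mm',((np.median(C[m][:,2])-np.median(C[fo][:,2]))*1000).round(2),'expected',(h-.022)*1000,'spread',np.percentile(C[m][:,2]*1000,[3,97]).round(1))
        lo=.022+ .35*(h-.022); band(n,'13',k,max(lo,.0235 if k=='stick' else lo),.06,c,.045)
im=cv2.resize(np.load('pics/scene13.npz')['im'][170:310,190:360,::-1],None,fx=4.4,fy=4.2,interpolation=cv2.INTER_CUBIC); cv2.imwrite('pics/fin.png',im)
```

```text
0.124
t 36.97 p [ 0.2185 -0.4896  1.1262] F [ 0.8  0.5 -0.5] g 0.6028
scene
ssd top-foam mm 7.42 expected 7.000000000000003 spread [29.4 33.7]
scene ssd 882 [ 444.3 -319.9] [86.3 47.2] 48.0 0.0308
charger top-foam mm 13.87 expected 13.999999999999998 spread [-790.8   39.8]
scene charger 568 [ 507.6 -250.5] [52.1 51.8] 47.0 0.0367
stick top-foam mm 3.42 expected 3.0000000000000027 spread [-790.7   29.9]
scene stick 627 [ 562.6 -299.6] [89.1 82.9] 46.6 0.0254
cards top-foam mm 11.16 expected 11.000000000000004 spread [33.1 37.5]
scene cards 393 [ 500.8 -374.1] [59.3 26.3] 47.4 0.0346
top
ssd top-foam mm 7.07 expected 7.000000000000003 spread [30.  35.6]
top ssd 891 [ 452.1 -325.8] [85.4 68.5] 48.0 0.0312
charger top-foam mm 14.19 expected 13.999999999999998 spread [37.1 42.3]
top charger 516 [ 512.7 -249.7] [58.1 61. ] 47.4 0.0386
stick top-foam mm 3.34 expected 3.0000000000000027 spread [25.4 30.8]
top stick 676 [ 561.3 -299.4] [88.4 80.7] 48.2 0.0261
cards top-foam mm 11.01 expected 11.000000000000004 spread [33.2 39.3]
top cards 381 [ 503.4 -384.1] [63.2 49.9] 47.0 0.0338
```

View pics/fin.png

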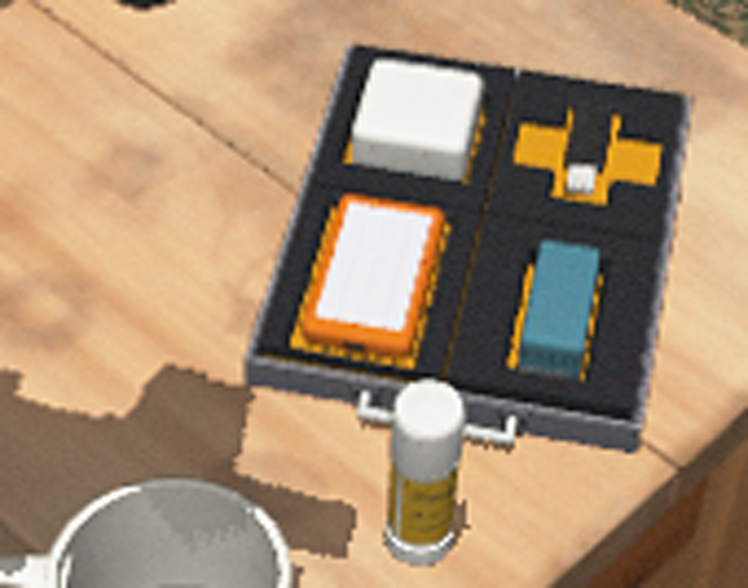

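Run:
```python
from h import *
for n in("scene","top"):
    for t in ("0","13"):
        z=np.load(f"pics/{n}{t}.npz"); C=cloud(n,z['d'],camT(n))
        for k,c,lo in (('loupe',(.461,-.078),.035),('glue',(.397,-.430),.08)):
            m=(np.hypot(C[...,0]-c[0],C[...,1]-c[1])<.04)&(C[...,2]>lo)&(C[...,2]<.11); print(n,t,k,m.sum(),C[m].mean(0).round(4))
robot.job_done(); print(robot.read_t())
```

```text
scene 0 loupe 504 [ 0.4746 -0.072   0.0561]
scene 0 glue 243 [ 0.3962 -0.4337  0.0901]
scene 13 loupe 497 [ 0.4745 -0.0717  0.0561]
scene 13 glue 242 [ 0.3963 -0.4337  0.0902]
top 0 loupe 470 [ 0.4679 -0.0719  0.0535]
top 0 glue 141 [ 0.396  -0.4312  0.0915]
top 13 loupe 472 [ 0.4682 -0.0717  0.0537]
top 13 glue 139 [ 0.396  -0.4313  0.0918]
the job is handed in; nothing more can be done
the job is handed in; nothing more can be done
```

I took the pile apart from the top down and put the stick, card case, charger and drive into their own cutouts. I then backed the arm off and handed the job in at about 37 s of the 96 s allowed. I tilted the gripper 22–31° along each piece so the forearm stayed clear of the screen. I pressed the card case home while still gripping it, up to about 31 N.

In the last pictures from the scene and top cameras, each piece's top stands above the foam as it should when resting on the cutout floor:

| Piece | Measured above foam (mm) | Expected (mm) |
|---|---|---|
| Drive | 7.4 and 7.1 | 7 |
| Charger | 13.9 and 14.2 | 14 |
| Memory stick | 3.4 and 3.3 | 3 |
| Card case | 11.2 and 11.0 | 11 |

- **Centring and level:** the charger, card case and drive measured within about 2 mm of their cutout middles, and all four pieces looked level.
- **Bystanders:** the loupe and glue stick measured within 0.5 mm of where they started.
- **Disagreements:** the scene and top cameras differ by about 2 mm on the tray position, so I used the average. Some automatic outline fits on the final pictures, mainly the top view and the memory stick, took in foam edges, and I ignored those. For the stick I relied on the close-up taken after placing and on the height check above.

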